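# Hang the plumb pointer and hold the brake pedal at its mark

### The job

Hang the steel plumb pointer by its eye on the peg at the pivot of the spring-loaded brake pedal and let go of it. Then push the pedal's rubber pad down with the fingertips, rocking it until the freely swinging pointer has settled on the raised mark on the dial, and finish while still holding the pedal there. Do not touch the mark itself, and leave the clutch basket, bolt jar and socket wrench where they are.

Things in the scene. Friction and masses are not known exactly. Their poses are not given: they have to be found in the camera images.
- pointer_grip (a point): Centre of the grip tab (26 mm wide, 46 tall, 8 thick), the plain rectangle at the top of the flat steel plumb pointer (140 g, 162 mm tall). Axes: z from tip up to tab, x normal to the flat, y along the width. It stands tip down in a slot and comes out straight up. Grip from above across the 26 mm; the wider eye plate's top edge is 26 mm below this point: keep fingers above it.
- pointer_eye (a point): Centre of the pointer's eye, a round 18 mm through hole in a 32 mm square plate, 42 mm below pointer_grip; the hole runs along the pointer's x. The pointer's tip is 100 mm below the eye centre, the tab's top 62 mm above it. Both faces are alike.
- pointer: The loose plumb pointer; origin at the eye centre, axes as for pointer_grip. Below the eye: a narrow shank, a 37 mm wide diamond bob and a thin tip. At first it stands in a 50 mm deep slot of a small fixed wooden block, 58 mm tall, leaning a little at most.
- peg (a point): Middle of the level steel peg, 6 mm thick, on the pedal's pivot axis, 190 mm up, pointing away from the robot along this point's +x; y is level at pedal angle 0. Free from 18 mm behind this point (28 mm boss) to 17 mm ahead (end collar 11 mm wide, 3 thick). Clear in front and above. Once hung, the eye centre is 6 mm below the peg, within 15 mm of here along it. Stands fixed, turns with the pedal.
- pedal (a joint): Pedal angle in rad: 0 at rest (up, against its stop), grows to at most 0.62 as the pad goes down. A spring drives it back up; about 2.5 N on the pad starts it, about 6 N holds it at 0.4.
- pad (a point): Centre of the top face of the black ribbed rubber pedal pad (66 mm along the peg direction, 36 wide, 16 thick), 140 mm from the pivot axis on the robot's right, 10 mm nearer the stand than the peg point. It moves on an arc about the pivot axis; at rest its face leans 0.25 rad, outer end higher, and is level at pedal angle 0.25. Axes as for peg.
- mark (a point): Front face centre of the mark, a raised dark steel tab 15 mm wide, clamped on the rim of the white dial arc, 102 mm from the pivot axis. Dial and mark turn with the pedal. Its z points from the mark to the pivot, x along the peg. The pointer is on the mark when its z is parallel to this z: its tip hangs in front of the tab.
- marker (a joint): Where the mark is clamped on the dial, rad, 0.18 to 0.42: the pedal must go down by about this angle to bring the mark straight below the pivot. The peg may drag the pointer a degree or two off plumb, so look at the pointer itself. Stays put unless touched.
- clutch_basket: Bystander: silver clutch basket, 112 mm across, 46 mm tall; origin at its underside.
- bolt_jar: Bystander: green glass jar of bolts, 76 mm across, 106 mm tall; origin at its underside.
- socket_wrench: Bystander: chrome socket wrench, 220 mm long, lying along its x; origin at its underside.
Mind the look-alikes: they are no part of the job. Of the things that look like the pointer, the larger one is meant.

How it is judged:
By the outcome, as a careful person would: the job done as asked, in the order asked, and still so for the second after the job is handed in, while the arm keeps its last pose, push and grip.
It also fails if it takes over 59 s, if anything falls off the work surface, if the arm or the gripper's body presses on something with over 40 N, if the wrist force passes 120 N, or if a joint passes its speed limit or range.

### The arm

A 6-joint arm with a two-finger parallel gripper is mounted at the origin on the work surface. World frame = base frame: x ahead of the robot, y to its left, z up, the work surface at z = 0. Lengths are in m, angles in rad, forces in N, time in s.
With the tool pointing down it reaches from about 0.275 to 0.875 m from the base axis. Payload 12.5 kg.
Tool frame: the origin (TCP) lies on the mounting face of the last link; the fingertips stand 173 mm ahead of it and the grasp point (between the pads) lies 155 mm ahead of it; x points along the fingers, y is the direction in which the jaws open and shut, and the axes are right-handed (so a half turn about x gives the same grasp; the last joint's range is limited). The gripper opens to 85 mm and grips with 20 to 120 N. Pads are 22 mm wide; open, the fingers measure 114 mm over their backs; the gripper's body (76 mm by 85 mm) begins 54 mm behind the grasp point. The pads swing forward as they close: fully open they stand 13 mm farther back than shut.
Start: joints at [1.227, 0.351, 1.652, -0, 1.139, -0.085], TCP at [0.141, 0.532, 0.405] pointing down, gripper open.
Joint ranges: [-2.75, 2.75], [-0.79, 2.1], [0.01, 2.65], [-1.57, 4.71], [0.07, 3.14], [-2.87, 2.87]. Speed limits (rad/s): [2.22, 2.22, 2.79, 3.14, 3.14, 3.14].

### API

Orientations are given as [roll, pitch, yaw] about the fixed x, y, z axes, in that order (R = Rz(yaw) Ry(pitch) Rx(roll)).
In Python, from workcell import bot gives the robot as it stands.
- The arm moves only by the shell command python3 -m handwheel 'ROWS'. ROWS is JSON, a list of rows, each a list of 7 numbers: the shift along the tool's x, y, z in m, then the turn, a rotation vector about the tool's x, y, z in degrees, then the closure in counts, from 0 (fully open) to 255 (shut). A call has 1 to 12 rows; each row shifts and turns the commanded pose from where the row before left it, along the tool's axes as they then stand; what a row does not reach is not made up. A row lasts 1/10 s, in which the tool goes at most 50 mm and 8.59 degrees, less where a joint would pass 70% of its speed; a pose out of reach is approached as far as the arm can. A call is refused whole if a number of a shift passes 0.05 or a number of a turn 8.59, either way. A call with a gripper value outside its range is refused whole. The fingers move at their own pace and stop on an object; the grip force is fixed at half the most. Time passes only in rows, so rows that do not move let the fingers close. It gives the time, the measured TCP pose, the force and the opening at its end, in the units of the state.
- bot.get_state(): the state, without advancing time (a new reading comes with each control period).
- bot.grab_frame(name): name is "side" or "top" or "wrist"; returns a dict with "color" (420x560x3 uint8, red, green, blue), "depth" (420x560 float32, m along the optical axis (not along the pixel's ray), 0 where there is no reading), "fx", "fy", "cx", "cy" (pixels), "R" (3x3) and "t" (3): a world point X has camera coordinates R X + t. Camera axes: x right, y down, z forward; pixel columns grow to the right and rows downward; lengths in m; the calibration is good to about 2 mm. The wrist camera is an equidistant fisheye: a pixel r from the principal point sees the ray r / f radians off the axis. A picture is of the moment at which its call begins.
- bot.hand_in(): hands the job in, once; it reports no verdict.
The state is a dict: "clock": time; "q": joint angles; "joint_vel": joint speeds; "joint_efforts": joint torques, N m; "ee_pos": TCP position; "eef_rot": TCP orientation; "force": force on the tool from outside, world axes, zero at the start; "ft_torque": the same for the moment, N m; "gripper_width": opening from 0.0 (shut) to 1.0 (fully open).
Only numpy, scipy, OpenCV 4.12 (cv2) and the standard library are available. Lean on these libraries where they do the work, as an engineer would, in place of code of your own. Each camera call takes 0.05 s, during which the arm holds its last target.

## Working session

There is one attempt and no reset: what is moved stays moved. The work goes in short steps, Python scripts to look and compute and a shell command to move; the robot and the scene stay as the last step left them, time stands still between calls to the robot, and variables do not carry over. Pictures are saved under pics/ and viewed, and the job is handed in when it is done.

```bash
ls; mkdir -p pics
python3 - <<'E'
from workcell import bot
import cv2,numpy as np
s=bot.get_state();print(s)
for n in ['side','top','wrist']:
    f=bot.grab_frame(n);cv2.imwrite(f'pics/{n}0.png',f['color'][:,:,::-1]);np.savez(f'pics/{n}0.npz',**f)
    print(n,f['fx'],f['fy'],f['cx'],f['cy'],f['R'].round(4).tolist(),f['t'].round(4).tolist(),-f['R'].T@f['t'])
E
```

```text
pics
{'clock': 0.0, 'q': array([ 1.22742739e+00,  3.51253680e-01,  1.65243499e+00, -1.59546302e-05,
        1.13910023e+00, -8.46109769e-02]), 'joint_vel': array([ 0.00176732,  0.00042507, -0.00015437,  0.00050487, -0.00080798,
       -0.00224826]), 'joint_efforts': array([-1.01758116e-03, -5.06120503e+01, -2.91382778e+01, -1.64825842e-04,
        4.67318780e-03,  3.32421587e-05]), 'ee_pos': array([0.14067252, 0.53157155, 0.4041446 ]), 'eef_rot': array([-1.643301  ,  1.56959999, -1.90205228]), 'force': array([ 0.38874612, -0.71630825,  0.31006354]), 'ft_torque': array([-0.01245592,  0.00882153,  0.01664697]), 'gripper_width': 0.9968842818447787}
side 466.60671885178226 466.60671885178226 269.7476832042412 210.59732774111157 [[-0.9513, -0.3082, 0.0062], [-0.152, 0.4514, -0.8793], [0.2682, -0.8374, -0.4762]] [0.5423, 0.245, 1.0149] [0.28090478 0.90644228 0.69542575]
top 439.567384994924 439.567384994924 278.0285391663504 203.19166724028878 [[0.0288, -0.9994, 0.0205], [-0.9974, -0.0301, -0.0648], [0.0654, -0.0186, -0.9977]] [-0.0216, 0.5668, 1.0493] [0.49737739 0.01499146 1.08409166]
wrist 325.19226210127806 325.19226210127806 275.6929820190893 204.6233885214338 [[0.2565, 0.9665, -0.0021], [0.924, -0.2446, 0.2939], [0.2835, -0.0774, -0.9558]] [-0.5478, -0.0373, 0.3799] [0.06725796 0.54973893 0.37294228]
```

View pics/side0.png

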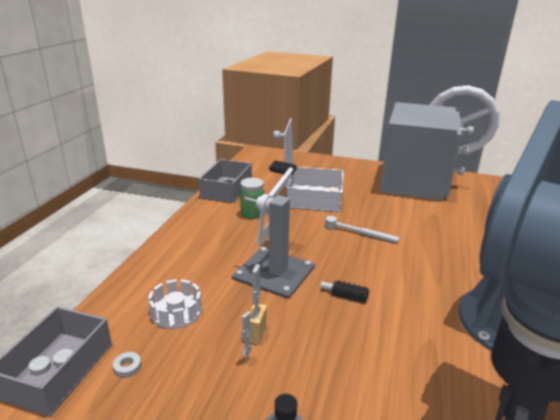

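View pics/top0.png

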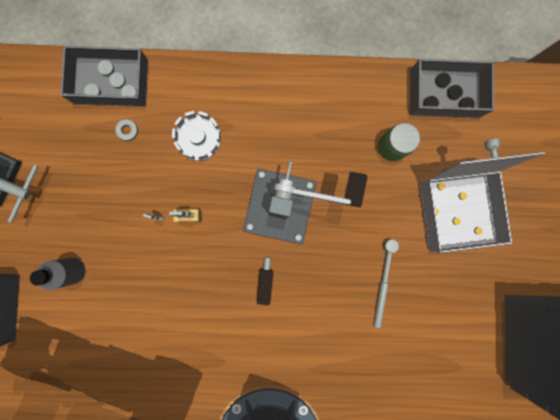

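View pics/wrist0.png

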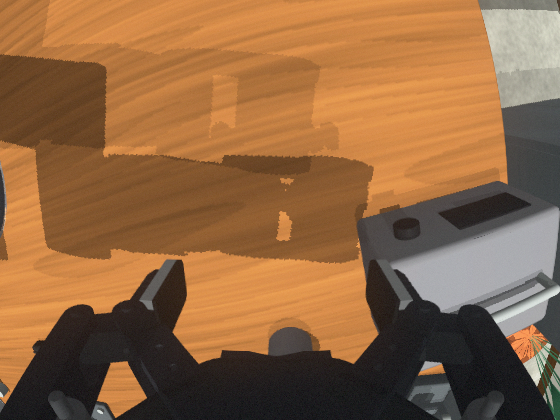

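The side view shows the stand at about (275,270), the wooden block with an upright steel piece at (257,300), and a similar steel piece beside it at (247,335). The top view shows the block at (187,215), the small look-alike at (153,215), the peg at (289,172) and the pad at (356,189). The wrist camera doesn't see the work area. Next I'll crop in closer.

Run:
```python
import cv2,numpy as np
a=np.load('pics/side0.npz')['color'][:,:,::-1];b=np.load('pics/top0.npz')['color'][:,:,::-1]
cv2.imwrite('pics/c1.png',cv2.resize(a[160:370,200:340],None,fx=4,fy=2.85*1,interpolation=cv2.INTER_CUBIC)) if 0 else cv2.imwrite('pics/c1.png',np.hstack([cv2.resize(a[250:370,220:300],(400,600),interpolation=cv2.INTER_CUBIC),cv2.resize(a[160:280,230:310],(400,600),interpolation=cv2.INTER_CUBIC)]))
cv2.imwrite('pics/c2.png',cv2.resize(b[150:260,130:380],(800,352),interpolation=cv2.INTER_CUBIC))
```

```text
(no output)
```

View pics/c1.png

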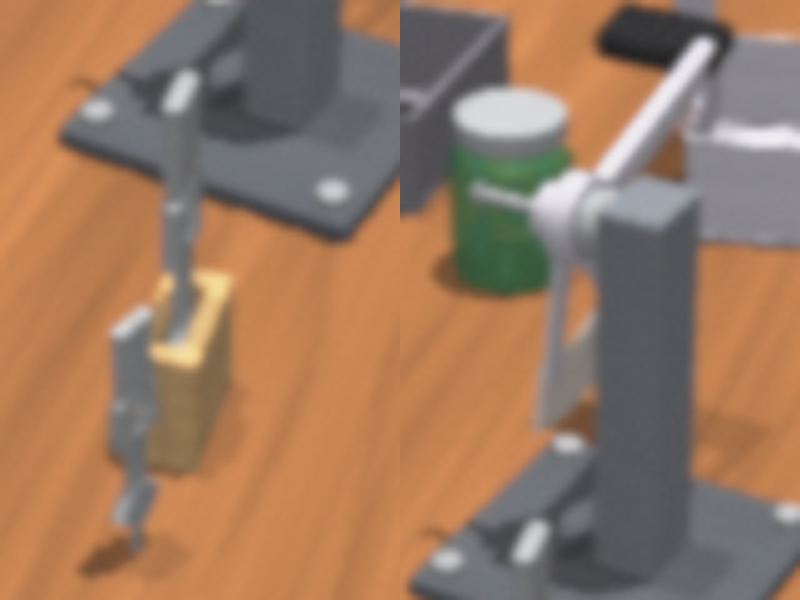

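View pics/c2.png

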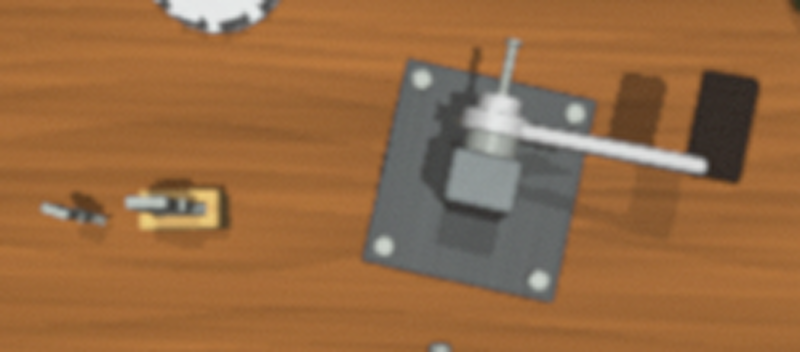

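Candidates for the pointer: the steel piece in the block slot (side (257,285), top (183,213)), and the free-standing one beside it (side (247,330), top (153,215)). The description says the piece in the wooden block. I'll measure both with depth.

```bash
cat > h.py <<'E'
import numpy as np,cv2
def load(n): return dict(np.load(n))
def pts(f,d=None):
    h,w=f['depth'].shape; v,u=np.mgrid[:h,:w]; z=f['depth']
    c=np.stack([(u-f['cx'])/f['fx']*z,(v-f['cy'])/f['fy']*z,z],-1)
    return (c-f['t'])@f['R']
def proj(f,X):
    c=f['R']@np.asarray(X,float)+f['t'];return np.array([f['cx']+f['fx']*c[0]/c[2],f['cy']+f['fy']*c[1]/c[2]])
def ray(f,u,v):
    d=f['R'].T@np.array([(u-f['cx'])/f['fx'],(v-f['cy'])/f['fy'],1.]);o=-f['R'].T@f['t'];return o,d/np.linalg.norm(d)
def atz(f,u,v,z):
    o,d=ray(f,u,v);return o+d*(z-o[2])/d[2]
def tri(f,a,g,b):
    o,d=ray(f,*a);p,e=ray(g,*b)
    A=np.stack([d,-e],1);s=np.linalg.lstsq(A,p-o,rcond=None)[0]
    x=o+d*s[0];y=p+e*s[1];return (x+y)/2,np.linalg.norm(x-y)
E
python3 - <<'E'
from h import *
np.set_printoptions(precision=4,suppress=True)
s=load('pics/side0.npz');t=load('pics/top0.npz')
P=pts(s)
print('table',P[300,400],pts(t)[300,200])
for (u,v) in [(256,266),(256,272),(256,280),(256,290),(256,300),(247,315),(247,325),(247,335),(246,345),(247,356),(260,308),(252,322),(262,340)]:
    print(u,v,P[v,u])
Q=pts(t)
print('top')
for (u,v) in [(172,213),(176,213),(180,213),(184,214),(190,214),(197,209),(197,219),(175,219),(145,215),(150,216),(155,217),(161,218),(289,165),(290,170),(291,163),(356,180),(356,190),(356,200),(281,207)]:
    print(u,v,Q[v,u])
E
```

```text
table [ 0.2522 -0.0021 -0.0025] [0.3273 0.1774 0.0003]
256 266 [0.5333 0.2036 0.1685]
256 272 [0.5273 0.2206 0.1673]
256 280 [0.5277 0.2199 0.1478]
256 290 [0.5281 0.2193 0.123 ]
256 300 [0.5271 0.2226 0.101 ]
247 315 [0.5234 0.283  0.1136]
247 325 [0.523  0.2853 0.0914]
247 335 [0.5234 0.2853 0.0664]
246 345 [0.5251 0.2874 0.0423]
247 356 [0.5245 0.2849 0.0112]
260 308 [0.5303 0.1899 0.0536]
252 322 [0.5306 0.2378 0.0562]
262 340 [ 0.5145  0.2236 -0.0001]
top
172 213 [0.5302 0.2165 0.1719]
176 213 [0.5306 0.2089 0.1688]
180 213 [0.5307 0.1999 0.1727]
184 214 [0.5297 0.1961 0.1495]
190 214 [0.532  0.1935 0.0932]
197 209 [ 0.5481  0.1937 -0.0001]
197 219 [0.5221 0.1828 0.0604]
175 219 [0.5206 0.2337 0.06  ]
145 215 [0.5261 0.2869 0.118 ]
150 216 [0.5243 0.2764 0.1164]
155 217 [0.5231 0.2727 0.0882]
161 218 [0.5226 0.273  0.0315]
289 165 [ 0.6351 -0.0219  0.1903]
290 170 [ 0.6243 -0.0241  0.1936]
291 163 [ 0.6385 -0.0256  0.1959]
356 180 [ 0.603  -0.1517  0.2339]
356 190 [ 0.5832 -0.1516  0.2363]
356 200 [ 0.5638 -0.1522  0.2348]
281 207 [ 0.5472 -0.0074  0.2099]
```

Both are as described. The piece in the block has its tab top at z≈0.170 (expected 8+162 = 170 mm), and the look-alike is only about 117 mm tall. So I choose the piece in the block. Now I need the stand's yaw, the peg, the pad and the pointer's yaw.

Run:
```python
from h import *
np.set_printoptions(precision=4,suppress=True)
s=load('pics/side0.npz');t=load('pics/top0.npz')
z=lambda u,v:(130+u/3.2,150+v/3.2)
# bolts
B=[atz(t,*z(*p),0.012)[:2] for p in [(421,79),(575,113),(539,281),(384,245)]]
print('bolts',B, 'yaw',[np.degrees(np.arctan2(*(B[a]-B[b])[::-1])) for a,b in [(0,3),(1,2)]],[np.degrees(np.arctan2(*(B[a]-B[b])[::-1]))+90 for a,b in [(1,0),(2,3)]],'len',np.linalg.norm(B[0]-B[3]),np.linalg.norm(B[0]-B[1]))
Q=pts(t);C=t['color'].astype(int)
# pad
m=((Q[...,2]>.2)&(Q[...,2]<.26)&(C.sum(-1)<180)); m[:,:330]=0;m[:,400:]=0;m[:150]=0;m[230:]=0
X=Q[m];print('pad n',len(X),X.mean(0))
r=cv2.minAreaRect(X[:,:2].astype(np.float32));print(r)
c=np.c_[X,np.ones(len(X))];A=np.linalg.lstsq(np.c_[X[:,:2],np.ones(len(X))],X[:,2],rcond=None)[0];print('plane',A,np.degrees(np.arctan2(A[1],A[0])))
# pointer tab
m=(Q[...,2]>.16)&(Q[...,2]<.19)&(np.abs(Q[...,0]-.53)<.03)&(np.abs(Q[...,1]-.21)<.04);X=Q[m]
print('tab top',len(X),X.mean(0),X.min(0),X.max(0),cv2.minAreaRect(X[:,:2].astype(np.float32)))
v,u=np.where(m);print(u.min(),u.max(),v.min(),v.max())
# peg
m=(Q[...,2]>.17)&(Q[...,2]<.22)&(Q[...,0]>.6)&(np.abs(Q[...,1]+.02)<.03);v,u=np.where(m)
for vv in range(v.min(),v.max()+1):
    k=u[v==vv]; print(vv,k.min(),k.max(),Q[vv,k].mean(0), atz(t,k.mean(),vv,.19)[:2])
P=pts(s)
m=(P[...,2]>.165)&(P[...,2]<.23)&(P[...,0]>.6)&(np.abs(P[...,1]+.02)<.035);v,u=np.where(m)
print('side peg',u.min(),u.max(),v.min(),v.max())
for uu in range(u.min(),u.max()+1,2):
    k=v[u==uu]; 
    if len(k):print(uu,k.min(),k.max(),P[k,uu].mean(0))
```

```text
bolts [array([0.6365, 0.0374]), array([ 0.6139, -0.0814]), array([ 0.4847, -0.0571]), array([0.5086, 0.0616])] yaw [np.float64(-10.691504710356902), np.float64(-10.658589719199451)] [np.float64(-10.730102243077297), np.float64(-11.396584071522838)] len 0.13009555742026974 0.12094438156059883
pad n 514 [ 0.5874 -0.1514  0.2332]
((0.5856186747550964, -0.15056709945201874), (0.032866090536117554, 0.0636410340666771), 78.91974639892578)
plane [-0.0502 -0.2512  0.2247] -101.29881371205266
tab top 55 [0.5296 0.2078 0.1701] [0.526  0.1956 0.1606] [0.5334 0.2212 0.1744] ((0.5296115279197693, 0.20831742882728577), (0.006494539324194193, 0.02542394958436489), 2.6575112342834473)
170 183 212 215
162 289 290 [ 0.6405 -0.0225  0.1953] [ 0.6414 -0.0228]
163 288 293 [ 0.6387 -0.0247  0.1944] [ 0.6394 -0.0249]
164 289 293 [ 0.6371 -0.0259  0.1913] [ 0.6373 -0.026 ]
165 289 291 [ 0.635  -0.0239  0.1914] [ 0.6352 -0.024 ]
166 289 291 [ 0.6326 -0.0239  0.1932] [ 0.6331 -0.024 ]
167 289 291 [ 0.6306 -0.0239  0.1933] [ 0.6311 -0.0241]
168 288 290 [ 0.6285 -0.022   0.1929] [ 0.6289 -0.0221]
169 288 290 [ 
[... 380 characters left out ...]
6 287 289 [ 0.6121 -0.0204  0.1922] [ 0.6124 -0.0205]
177 286 288 [ 0.61   -0.0184  0.1917] [ 0.6102 -0.0185]
178 286 288 [ 0.6077 -0.0184  0.1936] [ 0.6082 -0.0185]
179 281 288 [ 0.6052 -0.0133  0.1962] [ 0.606  -0.0135]
180 280 288 [ 0.6026 -0.0122  0.2009] [ 0.6039 -0.0125]
181 280 291 [ 0.6004 -0.0152  0.2029] [ 0.6019 -0.0156]
side peg 244 260 196 207
244 197 199 [ 0.6422 -0.0197  0.1917]
246 196 199 [ 0.6382 -0.0225  0.1924]
248 198 200 [ 0.6322 -0.0201  0.1905]
250 199 200 [ 0.6275 -0.021   0.1895]
252 199 201 [ 0.6212 -0.0174  0.1909]
254 200 201 [ 0.6159 -0.0169  0.1907]
256 200 206 [ 0.6072 -0.0063  0.1908]
258 197 207 [ 0.6022 -0.0063  0.1939]
260 196 197 [ 0.6018 -0.0196  0.2022]
```

Run:
```python
from h import *
a=load('pics/side0.npz')['color'][:,:,::-1];b=load('pics/top0.npz')['color'][:,:,::-1]
cv2.imwrite('pics/c3.png',np.hstack([cv2.resize(a[180:255,235:285],(400,600),interpolation=cv2.INTER_NEAREST),cv2.resize(b[155:215,265:305],(400,600),interpolation=cv2.INTER_NEAREST)]))
```

```text
(no output)
```

View pics/c3.png

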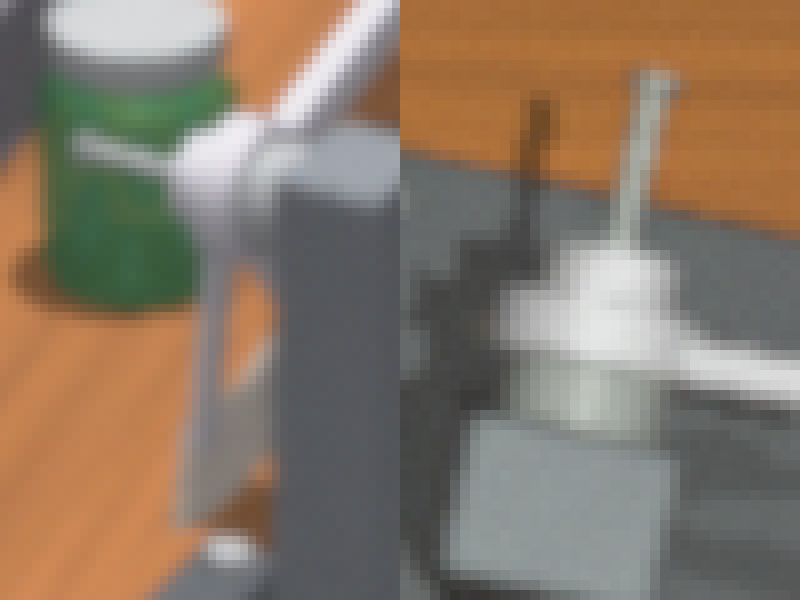

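The geometry agrees: stand yaw ≈ -10.9°, peg middle ≈ (0.623,-0.0215,0.190). The pad position predicted from that peg is (0.587,-0.152), and I measured (0.587,-0.151,0.233). Next, the tool axes and the shift to hover over the tab, where the wrist camera can get a closer look.

```bash
cat >> h.py <<'E'
from scipy.spatial.transform import Rotation as Ro
def tool(s): return Ro.from_euler('xyz',s['eef_rot']).as_matrix()
def plan(s,tip,yaw,off=.155,tilt=0,flip=False):
    """shift in tool axes to bring point 'off' ahead of TCP to tip, tool down with jaw axis along stand-y of given yaw; rotation vec deg (tool)"""
    R=tool(s)
    z0=Ro.from_euler('z',yaw).as_matrix()
    x=np.array([0,0,-1.]); y=np.array([0,1.,0])*(-1 if flip else 1); 
    T=np.stack([x,y,np.cross(x,y)],1); T=z0@Ro.from_euler('y',tilt).as_matrix()@T
    p=np.asarray(tip)-T[:,0]*off
    rv=np.degrees(Ro.from_matrix(R.T@T).as_rotvec())
    return R.T@(p-s['ee_pos']),rv,p-s['ee_pos'],R
E
python3 - <<'E'
from h import *
from workcell import bot
np.set_printoptions(precision=4,suppress=True)
s=bot.get_state();print(tool(s))
for fl in (0,1):
    for r in plan(s,[.5297,.2083,.255],0.0,flip=fl)[:3]:print(r)
t=load('pics/top0.npz');b=t['color']
cv2.imwrite('pics/c4.png',cv2.resize(b[200:230,160:210,::-1],(800,480),interpolation=cv2.INTER_NEAREST))
E
```

```text
[[-0.0004  0.2559  0.9667]
 [-0.0008  0.9667 -0.2559]
 [-1.     -0.0009 -0.0001]]
[-0.0056 -0.213   0.4588]
[-14.8293  -0.0144   0.0504]
[ 0.389  -0.3233  0.0057]
[-0.0056 -0.213   0.4588]
[165.1707   0.0731   0.0209]
[ 0.389  -0.3233  0.0057]
```

View pics/c4.png

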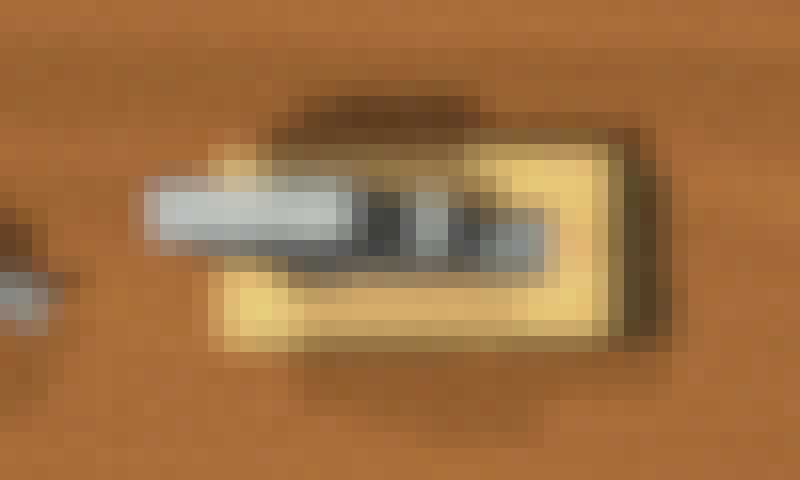

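The target tab in the block is at crop (245,210), parallel to the block, so its yaw is about +1.7° in the world. Moving to hover above it.

```bash
python3 -m handwheel '[[-0.002,-0.0194,0.0417,0,0,0,60],[-0.002,-0.0194,0.0417,0,0,0,60],[-0.002,-0.0194,0.0417,0,0,0,60],[-0.002,-0.0194,0.0417,0,0,0,60],[-0.002,-0.0194,0.0417,0,0,0,60],[-0.002,-0.0194,0.0417,0,0,0,60],[-0.002,-0.0194,0.0417,0,0,0,60],[-0.002,-0.0194,0.0417,0,0,0,60],[-0.002,-0.0194,0.0417,0,0,0,60],[-0.002,-0.0194,0.0417,0,0,0,60],[-0.002,-0.0190,0.0417,-6.5,0,0,60],[0,0,0,-6.5,0,0,60]]'; python3 -m handwheel '[[0,0,0,0,0,0,60],[0,0,0,0,0,0,60]]'
python3 - <<'E'
from h import *
from workcell import bot
np.set_printoptions(precision=4,suppress=True)
s=bot.get_state();print(s['force'])
for r in plan(s,[.5297,.2083,.151],0.03):print(r)
f=bot.grab_frame('wrist');np.savez('pics/w1.npz',**f);cv2.imwrite('pics/w1.png',f['color'][:,:,::-1])
E
```

```text
clock: 1.35
ee_pos: [0.5326, 0.2052, 0.4264]
eef_rot: [-0.624, 1.57, -0.655]
force: [-1.0, 1.5, -0.2]
gripper_width: 0.761
clock: 1.55
ee_pos: [0.5293, 0.2086, 0.4265]
eef_rot: [-2.969, 1.57, -3.004]
force: [-0.1, -0.8, 1.0]
gripper_width: 0.769
[-0.1436 -0.7681  1.0437]
[ 0.1205 -0.0003  0.0005]
[-3.7185 -0.0376  0.0053]
[ 0.0004 -0.0003 -0.1205]
[[-0.0007  0.0349  0.9994]
 [-0.0001  0.9994 -0.0349]
 [-1.     -0.0001 -0.0007]]
```

View pics/w1.png

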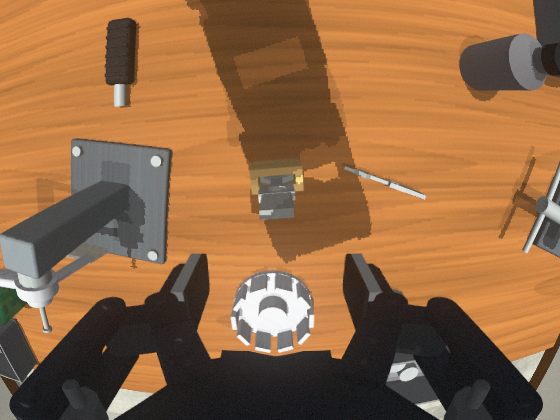

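The wrist view shows the tab at (277,190) between the jaws, and the look-alike at (385,182), clear of the left finger. I'll check the tab pose from this view.

```bash
cat >> h.py <<'E'
def wpts(f):
    h,w=f['depth'].shape; v,u=np.mgrid[:h,:w]
    a=(u-f['cx'])/f['fx'];b=(v-f['cy'])/f['fy'];r=np.hypot(a,b)+1e-9
    z=f['depth']; k=np.tan(r)/r
    return (np.stack([a*k*z,b*k*z,z],-1)-f['t'])@f['R']
E
python3 - <<'E'
from h import *
np.set_printoptions(precision=4,suppress=True)
f=load('pics/w1.npz');W=wpts(f)
m=(np.abs(W[...,0]-.53)<.02)&(np.abs(W[...,1]-.21)<.03)
for lo,hi in [(.167,.178),(.125,.165),(.05,.065)]:
    k=m&(W[...,2]>lo)&(W[...,2]<hi);X=W[k];print(len(X),X.mean(0),X.min(0),X.max(0),cv2.minAreaRect(X[:,:2].astype(np.float32)))
k=m&(W[...,2]>.128)&(W[...,2]<.167);X=W[k]
A=np.linalg.lstsq(np.c_[X[:,1],X[:,2],np.ones(len(X))],X[:,0],rcond=None)[0];print('face x=ay+bz+c',A,np.degrees(A))
c=f['color'][150:240,220:340,::-1];cv2.imwrite('pics/w1c.png',cv2.resize(c,(800,600),interpolation=cv2.INTER_NEAREST))
E
```

```text
379 [0.529  0.2076 0.1693] [0.5249 0.1948 0.167 ] [0.5338 0.2208 0.1711] ((0.5293747186660767, 0.20770107209682465), (0.008346197195351124, 0.025978930294513702), 2.6436550617218018)
453 [0.5255 0.2076 0.1464] [0.5245 0.1947 0.125 ] [0.5266 0.2205 0.1649] ((0.5255151391029358, 0.20758922398090363), (0.0014929616590961814, 0.025761304423213005), 1.6395453214645386)
861 [0.5252 0.2083 0.0567] [0.5144 0.18   0.05  ] [0.5441 0.236  0.064 ] ((0.5291404128074646, 0.20772072672843933), (0.02729703299701214, 0.05610945075750351), 2.9715311527252197)
face x=ay+bz+c [-0.0478  0.0007  0.5354] [-2.7394  0.0377 30.6734]
```

View pics/w1c.png

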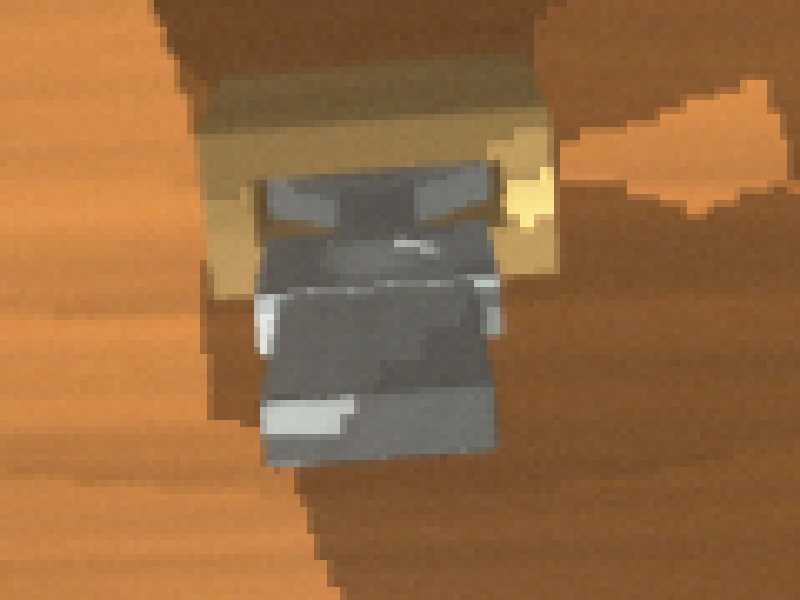

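The tab is at (0.529,0.208), yaw 2.7°, vertical, top at 0.170, 26 mm wide, which matches the description. Descending to grip.

```bash
python3 -m handwheel '[[0.02,-0.001,0,-4.7,0,0,90],[0.03,0,0,0,0,0,90],[0.03,0,0,0,0,0,90],[0.025,0,0,0,0,0,90],[0.0135,0,0,0,0,0,90],[0,0,0,0,0,0,90],[0,0,0,0,0,0,90],[0,0,0,0,0,0,255],[0,0,0,0,0,0,255],[0,0,0,0,0,0,255],[0,0,0,0,0,0,255],[0,0,0,0,0,0,255]]'; python3 -m handwheel '[[0,0,0,0,0,0,255],[0,0,0,0,0,0,255]]'
python3 - <<'E'
from h import *
from workcell import bot
f=bot.grab_frame('side');np.savez('pics/s2.npz',**f);cv2.imwrite('pics/s2.png',cv2.resize(f['color'][230:380,200:320,::-1],(480,600)))
E
```

```text
clock: 2.8
ee_pos: [0.5299, 0.2075, 0.3093]
eef_rot: [0.351, 1.569, 0.401]
force: [-1.4, 1.2, 7.2]
gripper_width: 0.295
clock: 3.0
ee_pos: [0.5299, 0.2075, 0.3093]
eef_rot: [0.341, 1.569, 0.391]
force: [-0.0, 0.3, 6.1]
gripper_width: 0.293
```

View pics/s2.png

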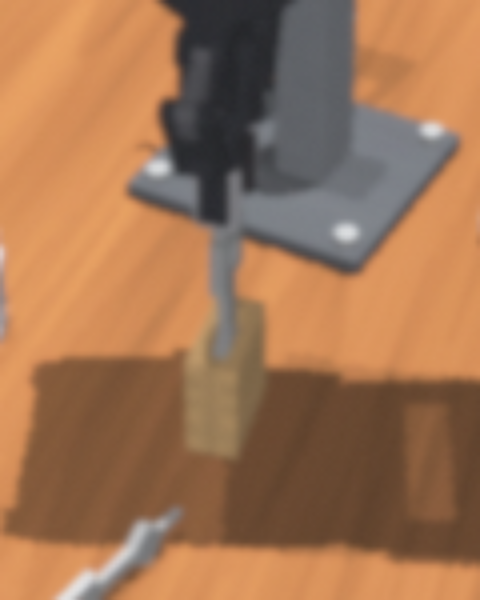

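The jaws hold the tab (opening 0.293 ≈ 25 mm) with the eye plate below the fingertips. The look-alike has toppled onto the table at crop (110,560). It already lay flat in the wrist view, before I came near. Now lifting straight up and going around to the front of the peg.

```bash
python3 -m handwheel '[[-0.02,0,0,0,0,0,255],[-0.035,0,0,0,0,0,255],[-0.04,0,0,0,0,0,255],[-0.03,0,0,0,0,0,255],[0,-0.018,0.025,0,0,0,255],[0,-0.025,0.035,0,0,0,255],[0,-0.025,0.035,0,0,0,255],[0,-0.025,0.035,0,0,0,255],[0,-0.025,0.035,0,0,0,255],[0,0,0,6.8,0,0,255],[0,0,0,6.8,0,0,255],[0,0,0,0,0,0,255]]'; python3 -m handwheel '[[0,-0.032,0.0045,0,0,0,255],[0,-0.035,0.0045,0,0,0,255],[0,-0.035,0.0045,0,0,0,255],[0,-0.029,0.003,0,0,0,255],[0.028,0,0,0,0,0,255],[0,0,0,0,0,0,255],[0,0,0,0,0,0,255]]'
python3 - <<'E'
from h import *
from workcell import bot
np.set_printoptions(precision=4,suppress=True)
s=bot.get_state();print(s['force'],s['ee_pos'],s['gripper_width']);R=tool(s);print(R)
p=s['ee_pos']+R[:,0]*.155
d=np.array([.982,-.189,0]);l=np.array([.189,.982,0]);P=np.array([.6227,-.0215,.19])
print('grip rel peg along,lat,z',(p-P)@d,(p-P)@l,p[2]-.19)
for n in ['side','top','wrist']:
    f=bot.grab_frame(n);np.savez(f'pics/{n}3.npz',**f);cv2.imwrite(f'pics/{n}3.png',f['color'][:,:,::-1])
E
```

```text
clock: 4.25
ee_pos: [0.7004, 0.0975, 0.4327]
eef_rot: [-2.818, 1.57, -3.008]
force: [-0.2, 0.0, -1.2]
gripper_width: 0.295
clock: 4.95
ee_pos: [0.6921, -0.0335, 0.4054]
eef_rot: [-3.123, 1.57, 2.976]
force: [0.3, 0.2, -1.5]
gripper_width: 0.291
[ 0.2645  0.2239 -1.5389] [ 0.6921 -0.0335  0.4054] 0.2912276345733932
[[-0.001   0.1837  0.983 ]
 [ 0.0002  0.983  -0.1837]
 [-1.     -0.     -0.001 ]]
grip rel peg along,lat,z 0.07024072571019213 0.0013504289412079092 0.06035190257089168
```

View pics/side3.png

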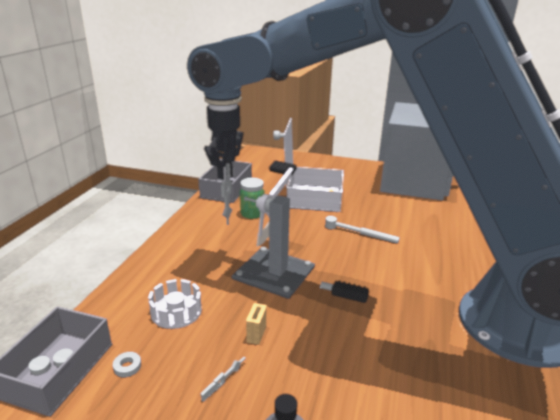

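View pics/wrist3.png

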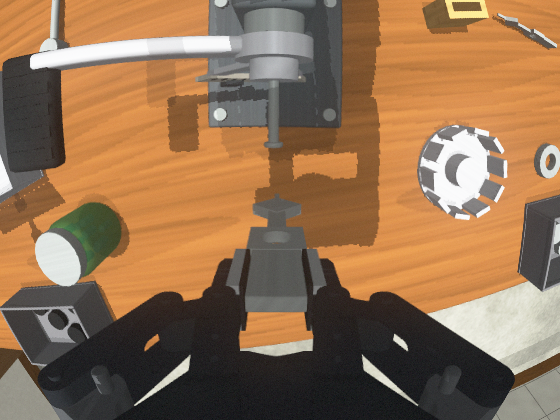

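The wrist view shows the pointer held at (277,250) with the peg at (273,80–147) straight ahead, and the jar at (80,245) is clear. I'll measure pointer against peg within this one view.

```bash
cat > m.py <<'E'
from h import *
import sys
np.set_printoptions(precision=4,suppress=True)
f=load(sys.argv[1]);W=wpts(f)
d=np.array([.9825,-.186,0]);l=np.array([.186,.9825,0]);P=np.array([.6227,-.0215,.19])
L=np.stack([(W-P)@d,(W-P)@l,W[...,2]],-1)
def show(n,k):
    X=L[k];print(n,len(X),'mean',X.mean(0),'min',X.min(0),'max',X.max(0)) if len(X) else print(n,0)
m=(np.abs(L[...,1])<.02)&(L[...,2]>.17)&(L[...,2]<.215)
for a in np.arange(-.016,.024,.005): show('peg %.3f'%a,m&(np.abs(L[...,0]-a)<.0025)&(L[...,2]>.18))
show('boss',(np.abs(L[...,1])<.03)&(L[...,0]<-.019)&(L[...,0]>-.024)&(L[...,2]>.18))
s=f
o=float(sys.argv[2]) # grip along
g=float(sys.argv[3]) # grip z
m=(np.abs(L[...,0]-o)<.012)&(np.abs(L[...,1])<.025)
show('tabtop',m&(L[...,2]>g+.012)&(L[...,2]<g+.026))
k=m&(L[...,2]>g-.014)&(L[...,2]<g+.012)&(np.abs(L[...,1])<.012);show('face',k)
X=L[k]
if len(X)>5: print('face along=a*lat+b*z',np.degrees(np.linalg.lstsq(np.c_[X[:,1],X[:,2],np.ones(len(X))],X[:,0],rcond=None)[0][:2]))
show('plate',m&(L[...,2]>g-.052)&(L[...,2]<g-.024))
show('bob',m&(L[...,2]>g-.14)&(L[...,2]<g-.08))
E
python3 m.py pics/wrist3.npz .0702 .2504
```

```text
peg -0.016 90 mean [-0.0159 -0.0013  0.1919] min [-0.0183 -0.0038  0.1897] max [-0.0136  0.0012  0.1936]
peg -0.011 97 mean [-0.0108 -0.0015  0.192 ] min [-0.0131 -0.0043  0.1892] max [-0.0085  0.0012  0.194 ]
peg -0.006 88 mean [-0.006  -0.0016  0.1919] min [-0.008  -0.0044  0.1895] max [-0.0035  0.0012  0.1938]
peg -0.001 98 mean [-0.0012 -0.0015  0.1919] min [-0.0035 -0.0044  0.1892] max [0.0011 0.0013 0.1945]
peg 0.004 98 mean [ 0.0038 -0.0016  0.1918] min [ 0.0015 -0.0044  0.1889] max [0.0062 0.0013 0.1944]
peg 0.009 99 mean [ 0.0089 -0.0015  0.1918] min [ 0.0066 -0.0044  0.1895] max [0.0114 0.0013 0.1934]
peg 0.014 134 mean [ 0.0143 -0.0016  0.1927] min [ 0.0117 -0.0066  0.1874] max [0.0165 0.0036 0.1957]
peg 0.019 34 mean [ 0.017  -0.0015  0.1938] min [ 0.0165 -0.0066  0.1897] max [0.0175 0.0036 0.1953]
boss 461 mean [-0.0216 -0.001   0.1985] min [-0.024  -0.0144  0.1808] max [-0.0192  0.0125  0.2043]
tabtop 2461 mean [ 0.0672 -0.      0.2675] min [ 0.0582 -0.0247  0.2624] max [0.0815 0.0249 0.2763]
face 1585 mean [0.0666 0.     0.2504] min [ 0.0655 -0.012   0.2364] max [0.0677 0.0119 0.2624]
face along=a*lat+b*z [-0.0301  0.2879]
plate 966 mean [0.0668 0.0001 0.2144] min [ 0.0659 -0.0159  0.1984] max [0.0719 0.0163 0.2263]
bob 814 mean [0.0683 0.0006 0.1466] min [ 0.066  -0.0179  0.1105] max [0.0746 0.0186 0.1703]
```

```bash
cat >> m.py <<'E'
k=m&(np.abs(np.abs(L[...,1])-.0148)<.0012)&(L[...,2]<g-.02)&(L[...,2]>g-.07);show('plate edges',k)
k=m&(np.abs(L[...,1])<.011)&(L[...,2]>g+.015)&(L[...,2]<g+.024);show('tabtop in',k)
E
python3 m.py pics/wrist3.npz .0702 .2504 | tail -2
python3 - <<'E'
from h import *
f=load('pics/side3.npz');cv2.imwrite('pics/s3c.png',cv2.resize(f['color'][150:260,200:300,::-1],(545,600),interpolation=cv2.INTER_CUBIC))
E
```

```text
plate edges 182 mean [0.0667 0.0004 0.2058] min [ 0.0661 -0.0159  0.1888] max [0.0675 0.0159 0.2204]
tabtop in 840 mean [ 0.0699 -0.0001  0.2664] min [ 0.0659 -0.011   0.2654] max [0.0744 0.011  0.268 ]
```

View pics/s3c.png

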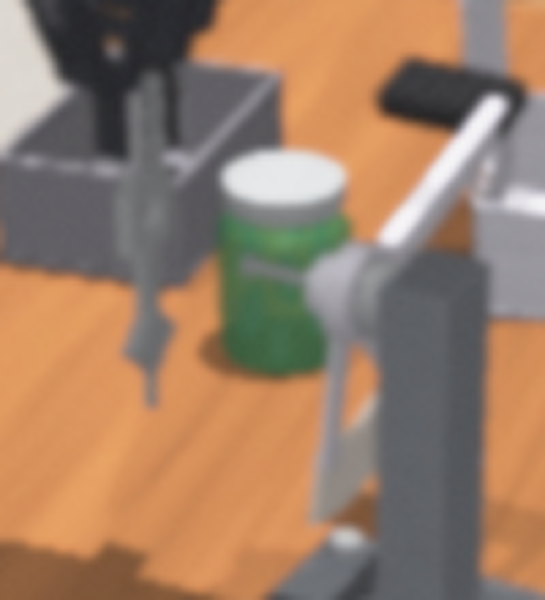

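Pointer and peg are well aligned: eye centre z≈0.2045, face square and vertical, peg 1.6 mm to the right, axis z≈0.190. I'll lower 14 mm, shift, and look where the dial and mark lie before inserting.

```bash
python3 -m handwheel '[[0.007,-0.0008,-0.015,0,0,0,255],[0.007,-0.0008,-0.025,0,0,0,255],[0,0,0,0,0,0,255],[0,0,0,0,0,0,255]]'
python3 - <<'E'
from h import *
from workcell import bot
np.set_printoptions(precision=4,suppress=True)
f=bot.grab_frame('wrist');np.savez('pics/wrist4.npz',**f);cv2.imwrite('pics/w4.png',cv2.resize(f['color'][0:200,150:400,::-1],(800,640))[:600])
E
python3 m.py pics/wrist4.npz .0302 .2364
python3 - <<'E'
from h import *
np.set_printoptions(precision=4,suppress=True)
f=load('pics/wrist4.npz');W=wpts(f)
d=np.array([.9825,-.186,0]);l=np.array([.186,.9825,0]);P=np.array([.6227,-.0215,.19])
L=np.stack([(W-P)@d,(W-P)@l,W[...,2]],-1)
for lat in np.arange(-.09,.03,.01):
    k=(np.abs(L[...,1]-lat)<.005)&(L[...,2]>.06)&(L[...,2]<.15)&(L[...,0]<.02)&(L[...,0]>-.06);X=L[k]
    if len(X):print(lat,len(X),X.min(0),X.max(0))
E
```

```text
clock: 5.5
ee_pos: [0.6527, -0.0277, 0.3924]
eef_rot: [0.068, 1.569, -0.119]
force: [-0.2, 0.5, -1.2]
gripper_width: 0.294
peg -0.016 110 mean [-0.016  -0.0015  0.1917] min [-0.0184 -0.0044  0.1887] max [-0.0135  0.0015  0.1938]
peg -0.011 109 mean [-0.011  -0.0016  0.1918] min [-0.0135 -0.0044  0.189 ] max [-0.0085  0.0015  0.1936]
peg -0.006 98 mean [-0.0059 -0.0017  0.1918] min [-0.0084 -0.0044  0.1893] max [-0.0036  0.001   0.1941]
peg -0.001 97 mean [-0.0011 -0.0017  0.1919] min [-0.0034 -0.0044  0.1892] max [0.0014 0.001  0.1935]
peg 0.004 100 mean [ 0.004  -0.0017  0.1917] min [ 0.0015 -0.0045  0.1894] max [0.0065 0.001  0.1932]
peg 0.009 96 mean [ 0.009  -0.0017  0.1919] min [ 0.0066 -0.0045  0.1898] max [0.0115 0.001  0.1936]
peg 0.014 161 mean [ 0.0144 -0.0018  0.1924] min [ 0.0115 -0.0067  0.1868] max [0.0164 0.0033 0.196 ]
peg 0.019 24 mean [ 0.017  -0.0007  0.1935] min [ 0.0165 -0.0055  0.1897] max [0.0176 0.0033 0.1951]
boss 345 mean [-0.0223 -0.0014  0.2008] min [-0.024  -0.0147  0.1931] max [-0.0203  0.0117  0.205 ]
tabtop 2489 mean [ 0.0273 -0.0014  0.2535] min [ 0.0182 -0.0248  0.2484] max [0.0417 0.0245 0.2624]
face 1676 mean [0.0262 0.0005 0.2364] min [ 0.0182 -0.012   0.2224] max [0.0414 0.012  0.2484]
face along=a*lat+b*z [-6.0132  0.6707]
plate 966 mean [ 0.027  -0.0019  0.2004] min [ 0.026  -0.018   0.1844] max [0.0314 0.0143 0.2124]
bob 549 mean [ 0.029  -0.0012  0.131 ] min [ 0.0262 -0.0192  0.1135] max [0.0347 0.0166 0.1493]
plate edges 148 mean [ 0.0269 -0.0089  0.1953] min [ 0.0261 -0.016   0.1748] max [0.0309 0.0143 0.216 ]
tabtop in 902 mean [0.0299 0.0012 0.2526] min [ 0.0184 -0.011   0.2514] max [0.0411 0.011  0.258 ]
-0.05000000000000002 13 [-0.0294 -0.0518  0.0859] [-0.0253 -0.045   0.1309]
-0.04000000000000002 37 [-0.0291 -0.0444  0.0968] [-0.0247 -0.0356  0.1284]
-0.030000000000000027 6 [-0.0255 -0.0349  0.1032] [-0.0247 -0.0318  0.1054]
```

View pics/w4.png

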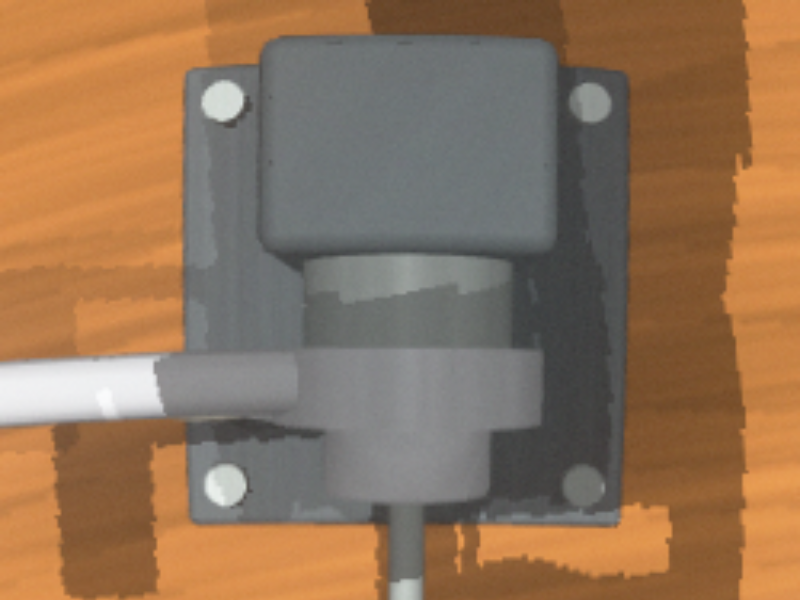

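The eye now lines up with the peg (lateral −1.8 vs −1.7 mm, z 0.1906 vs ~0.1905), and the dial face lies well behind. Inserting.

```bash
python3 -m handwheel '[[0,0,-0.008,0,0,0,255],[0,0,-0.008,0,0,0,255],[0,0,0,0,0,0,255]]'; python3 -m handwheel '[[0,0,-0.007,0,0,0,255],[0,0,-0.007,0,0,0,255],[0,0,0,0,0,0,255],[0,0,0,0,0,0,255]]'
python3 - <<'E'
from h import *
from workcell import bot
for n in ['wrist','side']:
    f=bot.grab_frame(n);np.savez(f'pics/{n}5.npz',**f)
    c=f['color'][:,:,::-1]
    c=c[40:300,150:400] if n=='wrist' else c[150:260,200:300]
    cv2.imwrite(f'pics/{n}5.png',cv2.resize(c,None,fx=600/c.shape[0],fy=600/c.shape[0],interpolation=cv2.INTER_CUBIC))
E
python3 m.py pics/wrist5.npz 0.0 .2364|tail -6
```

```text
clock: 5.85
ee_pos: [0.6361, -0.0249, 0.3914]
eef_rot: [-3.117, 1.57, 2.98]
force: [-0.2, -0.5, -1.3]
gripper_width: 0.295
clock: 6.25
ee_pos: [0.623, -0.0225, 0.3914]
eef_rot: [0.033, 1.57, -0.154]
force: [-0.4, -0.4, -1.4]
gripper_width: 0.289
face 1730 mean [-0.0043  0.0005  0.2365] min [-0.0119 -0.012   0.2224] max [0.011  0.012  0.2484]
face along=a*lat+b*z [-6.9879  1.1672]
plate 1177 mean [-0.0041 -0.0022  0.1992] min [-0.012  -0.0184  0.1844] max [0.0008 0.0139 0.2123]
bob 85 mean [ 0.0019 -0.0035  0.1364] min [-0.0035 -0.0196  0.1247] max [0.0047 0.0161 0.1561]
plate edges 144 mean [-0.0035 -0.0122  0.1957] min [-0.0043 -0.016   0.1739] max [0.0008 0.0139 0.216 ]
tabtop in 448 mean [-0.001   0.0036  0.2526] min [-0.0118 -0.0109  0.2514] max [0.0111 0.011  0.2563]
```

View pics/wrist5.png

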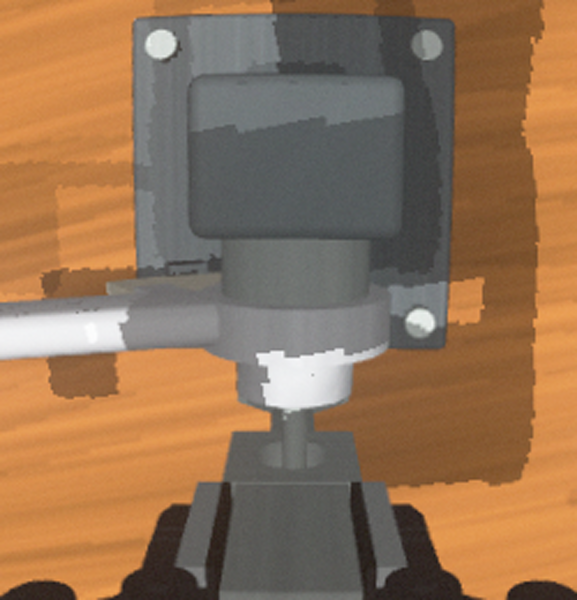

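View pics/side5.png

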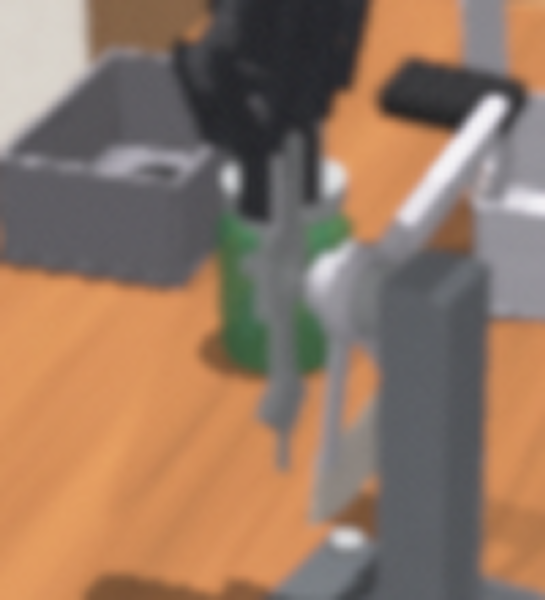

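The peg passes through the eye (crop (290,450)) with no contact force. Lowering onto the peg, then releasing.

```bash
python3 -m handwheel '[[0.003,0,0,0,0,0,255],[0.002,0,0,0,0,0,255],[0,0,0,0,0,0,255],[0,0,0,0,0,0,255]]'; python3 -m handwheel '[[0,0,0,0,0,0,215],[0,0,0,0,0,0,180],[0,0,0,0,0,0,140],[0,0,0,0,0,0,100],[0,0,0,0,0,0,90],[0,0,0,0,0,0,90],[0,0,0,0,0,0,90],[-0.01,0,0,0,0,0,90],[-0.02,0,0,0,0,0,90],[-0.04,0,0,0,0,0,90],[-0.04,0,0,0,0,0,90],[0,0,0,0,0,0,90]]'
python3 - <<'E'
from h import *
from workcell import bot
for n in ['wrist','side']:
    f=bot.grab_frame(n);np.savez(f'pics/{n}6.npz',**f)
    c=f['color'][:,:,::-1]
    c=c[40:300,150:400] if n=='wrist' else c[150:260,200:300]
    cv2.imwrite(f'pics/{n}6.png',cv2.resize(c,None,fx=600/c.shape[0],fy=600/c.shape[0],interpolation=cv2.INTER_CUBIC))
E
```

```text
clock: 6.75
ee_pos: [0.6231, -0.0226, 0.3861]
eef_rot: [-2.922, 1.571, -3.109]
force: [-0.6, -0.4, -1.2]
gripper_width: 0.289
clock: 7.95
ee_pos: [0.623, -0.0225, 0.503]
eef_rot: [0.075, 1.561, -0.112]
force: [0.3, -0.0, 0.3]
gripper_width: 0.649
```

View pics/wrist6.png

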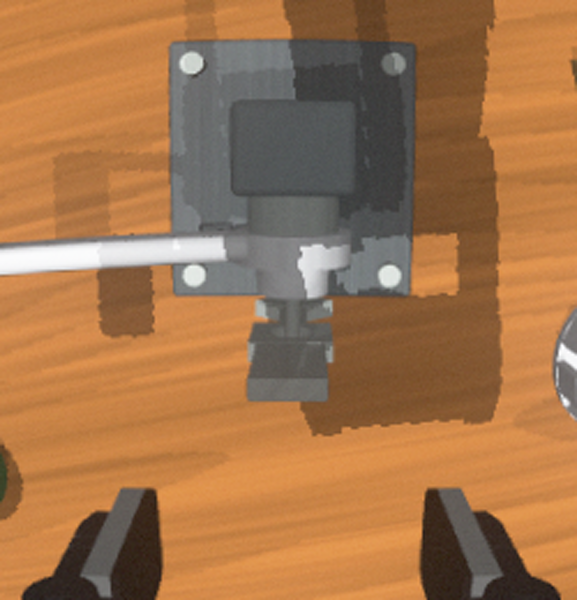

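View pics/side6.png

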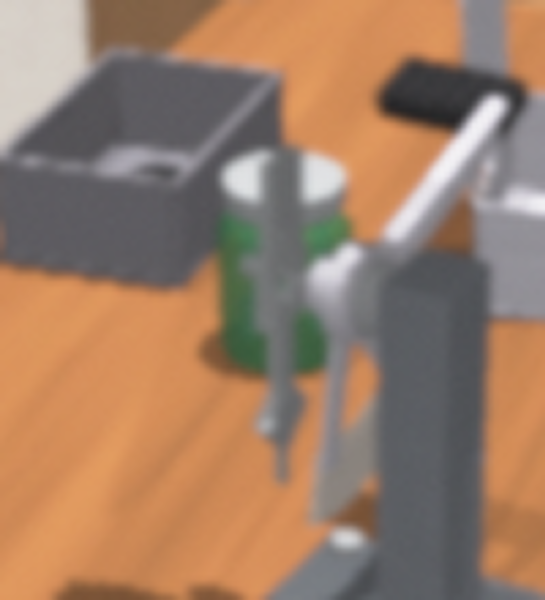

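The pointer hangs freely on the peg (wrist crop (288,340)), released, with about 1 mm of play left above. Now I'll plan a push pose with the camera on the front side, facing the dial: jaws shut, tool tilted, turned half around.

Run:
```python
from h import *
from workcell import bot
np.set_printoptions(precision=4,suppress=True)
s=bot.get_state();print(s['q'],s['clock']);R=tool(s)
f=load('pics/wrist6.npz');c=-f['R'].T@f['t'];oc=R.T@(c-s['ee_pos']);Rc=f['R']@R;print('cam off tool',oc);print(Rc)
tip=[.5874,-.152,.236]
for yaw,t in [(0.3,.65),(.3,.5),(.5,.65),(.5,.8),(.1,.65)]:
    sh,rv,dw,_=plan(s,tip,yaw,off=.173,tilt=t,flip=True)
    T=R@Ro.from_rotvec(np.radians(rv)).as_matrix();p=s['ee_pos']+dw
    cc=p+T@oc;out=[]
    for X in [[.622,-.022,.246],[.622,-.022,.078],[.602,-.045,.095]]:
        k=(Rc@T.T)@(np.array(X)-cc);r=np.arctan2(np.hypot(*k[:2]),k[2]);u=k[:2]/np.hypot(*k[:2])*r*f['fx'];out.append((u+[f['cx'],f['cy']]).round())
    print(yaw,t,'tcp',p,'cam',cc,out,'rv',rv)
```

```text
[-0.1108  0.4164  1.3275  0.      1.3957 -1.4944] 8.05
cam off tool [ 0.0262 -0.0011 -0.0753]
[[ 0.0005  1.      0.0006]
 [-0.3014 -0.0004  0.9535]
 [ 0.9535 -0.0007  0.3014]]
0.3 0.65 tcp [ 0.6874 -0.1211  0.3737] cam [ 0.7292 -0.107   0.3073] [array([ -1., 191.]), array([125.,  13.]), array([144.,  50.])] rv [145.0244 -12.1241 -49.0312]
0.3 0.5 tcp [ 0.6666 -0.1275  0.3878] cam [ 0.7174 -0.1106  0.3287] [array([  8., 170.]), array([135.,  36.]), array([152.,  70.])] rv [147.8934  -9.3626 -37.9248]
0.5 0.65 tcp [ 0.6793 -0.1018  0.3737] cam [ 0.7174 -0.0797  0.3073] [array([ -5., 153.]), array([139., -16.]), array([153.,  26.])] rv [134.3653 -16.1665 -45.4287]
0.5 0.8 tcp [ 0.6963 -0.0925  0.3565] cam [ 0.7253 -0.0754  0.2842] [array([-19., 189.]), array([125., -39.]), array([141.,   6.])] rv [131.1604 -19.8126 -55.6135]
0.1 0.65 tcp [ 0.6916 -0.1415  0.3737] cam [ 0.7353 -0.1361  0.3073] [array([ 12., 223.]), array([119.,  42.]), array([142.,  73.])] rv [155.5839  -7.5723 -52.5998]
```

Run:
```python
from h import *
from workcell import bot
np.set_printoptions(precision=4,suppress=True)
s=bot.get_state();R=tool(s)
f=load('pics/wrist6.npz');c=-f['R'].T@f['t'];oc=R.T@(c-s['ee_pos']);Rc=f['R']@R
for yaw,t in [(0.,.5),(0,.6),(.1,.5),(-.19,.5),(-.19,.65)]:
  for tip in ([.5874,-.152,.236],[.586,-.157,.194]):
    sh,rv,dw,_=plan(s,tip,yaw,off=.173,tilt=t,flip=True)
    T=R@Ro.from_rotvec(np.radians(rv)).as_matrix();p=s['ee_pos']+dw
    cc=p+T@oc;out=[]
    for X in [[.622,-.022,.246],[.622,-.022,.184],[.622,-.022,.078],[.602,-.045,.095]]:
        k=(Rc@T.T)@(np.array(X)-cc);r=np.arctan2(np.hypot(*k[:2]),k[2]);u=k[:2]/np.hypot(*k[:2])*r*f['fx'];out.append((u+[f['cx'],f['cy']]).round().tolist())
    print(yaw,t,'tcp',p,'cam',cc,out)
```

```text
0.0 0.5 tcp [ 0.6703 -0.152   0.3878] cam [ 0.7239 -0.1509  0.3287] [[23.0, 226.0], [70.0, 151.0], [127.0, 77.0], [149.0, 104.0]]
0.0 0.5 tcp [ 0.6689 -0.157   0.3458] cam [ 0.7225 -0.1559  0.2867] [[-19.0, 293.0], [32.0, 196.0], [102.0, 99.0], [126.0, 131.0]]
0 0.6 tcp [ 0.6851 -0.152   0.3788] cam [ 0.7324 -0.1509  0.3146] [[21.0, 233.0], [65.0, 148.0], [121.0, 63.0], [145.0, 91.0]]
0 0.6 tcp [ 0.6837 -0.157   0.3368] cam [ 0.731  -0.1559  0.2726] [[-15.0, 305.0], [28.0, 200.0], [96.0, 89.0], [122.0, 121.0]]
0.1 0.5 tcp [ 0.6699 -0.1437  0.3878] cam [ 0.7231 -0.1373  0.3287] [[16.0, 209.0], [68.0, 133.0], [128.0, 64.0], [149.0, 93.0]]
0.1 0.5 tcp [ 0.6685 -0.1487  0.3458] cam [ 0.7217 -0.1423  0.2867] [[-31.0, 278.0], [26.0, 178.0], [102.0, 84.0], [125.0, 118.0]]
-0.19 0.5 tcp [ 0.6688 -0.1677  0.3878] cam [ 0.7216 -0.1767  0.3287] [[40.0, 255.0], [79.0, 180.0], [129.0, 102.0], [154.0, 124.0]]
-0.19 0.5 tcp [ 0.6674 -0.1727  0.3458] cam [ 0.7202 -0.1817  0.2867] [[7.0, 318.0], [47.0, 227.0], [107.0, 128.0], [133.0, 153.0]]
-0.19 0.65 tcp [ 0.6902 -0.1718  0.3737] cam [ 0.7337 -0.179   0.3073] [[41.0, 258.0], [74.0, 174.0], [122.0, 81.0], [148.0, 104.0]]
-0.19 0.65 tcp [ 0.6888 -0.1768  0.3317] cam [ 0.7323 -0.184   0.2653] [[15.0, 326.0], [45.0, 228.0], [99.0, 112.0], [127.0, 138.0]]
```

Using yaw −0.19 and tilt ≈0.6, so the whole pointer stays in view while pressing. First the half turn, up high and clear, with jaws shut.

```bash
python3 -m handwheel '[[0,0,0,8.57,0,0,255],[0,0,0,8.57,0,0,255],[0,0,0,8.57,0,0,255],[0,0,0,8.57,0,0,255],[0,0,0,8.57,0,0,255],[0,0,0,8.57,0,0,255],[0,0,0,8.57,0,0,255],[0,0,0,8.57,0,0,255],[0,0,0,8.57,0,0,255],[0,0,0,8.57,0,0,255],[0,0,0,8.57,0,0,255],[0,0,0,8.57,0,0,255]]'; python3 -m handwheel '[[0,0,0,8.57,0,0,255],[0,0,0,8.57,0,0,255],[0,0,0,8.57,0,0,255],[0,0,0,8.57,0,0,255],[0,0,0,8.57,0,0,255],[0,0,0,8.57,0,0,255],[0,0,0,8.57,0,0,255],[0,0,0,8.57,0,0,255],[0,0,0,8.57,0,0,255],[0,0,0,0,0,0,255],[0,0,0,0,0,0,255]]'
python3 - <<'E'
from h import *
from workcell import bot
np.set_printoptions(precision=4,suppress=True)
s=bot.get_state();print(s['q'],s['clock'],s['ee_pos'],s['gripper_width']);print(tool(s))
for r in plan(s,[.5864,-.1514,.266],-.19,off=.173,tilt=.593,flip=True)[:3]:print(r)
E
```

```text
clock: 9.25
ee_pos: [0.623, -0.0225, 0.4948]
eef_rot: [-1.251, 1.568, 3.044]
force: [0.1, 0.3, 0.2]
gripper_width: -0.005
clock: 10.35
ee_pos: [0.623, -0.0225, 0.4953]
eef_rot: [0.081, 1.569, 3.041]
force: [-0.2, -0.3, 0.8]
gripper_width: 0.002
[-0.1108  0.4185  1.3291 -0.      1.3954  1.6422] 10.35 [ 0.623  -0.0225  0.4953] 0.001883218711686021
[[-0.0015 -0.1812 -0.9834]
 [ 0.0002 -0.9834  0.1812]
 [-1.      0.0001  0.0015]]
[ 0.0858  0.1341 -0.0841]
[  0.4317 -33.8886  -0.1398]
[ 0.0583 -0.1472 -0.0859]
```

```bash
python3 -m handwheel '[[0,0.0335,-0.021,0,0,0,255],[0,0.0335,-0.021,0,0,0,255],[0,0.0335,-0.021,0,0,0,255],[0.02,0.0335,-0.021,0,0,0,255],[0.036,0,0,0,0,0,255],[0,0,0,0,-8.5,0,255],[0,0,0,0,-8.5,0,255],[0,0,0,0,-8.5,0,255],[0,0,0,0,-8.5,0,255],[0,0,0,0,0,0,255]]'
python3 - <<'E'
from h import *
from workcell import bot
np.set_printoptions(precision=4,suppress=True)
s=bot.get_state();print(s['clock'],s['ee_pos']);R=tool(s);print(R);print('tip',s['ee_pos']+.173*R[:,0])
for r in plan(s,[.5864,-.1514,.246],-.19,off=.173,tilt=.593,flip=True)[:3]:print(r)
f=bot.grab_frame('wrist');np.savez('pics/w7.npz',**f);cv2.imwrite('pics/w7.png',f['color'][:,:,::-1])
E
```

```text
clock: 11.35
ee_pos: [0.6811, -0.1699, 0.4386]
eef_rot: [-0.004, 0.973, 2.955]
force: [-0.1, 1.8, -0.5]
gripper_width: -0.002
11.35 [ 0.6811 -0.1699  0.4386]
[[-0.5532 -0.1828 -0.8127]
 [ 0.1047 -0.9831  0.1499]
 [-0.8264 -0.0022  0.563 ]]
tip [ 0.5854 -0.1518  0.2956]
[ 0.0405 -0.0002 -0.0278]
[ 0.3617  0.2898 -0.0943]
[ 0.0002  0.0002 -0.0491]
```

View pics/w7.png

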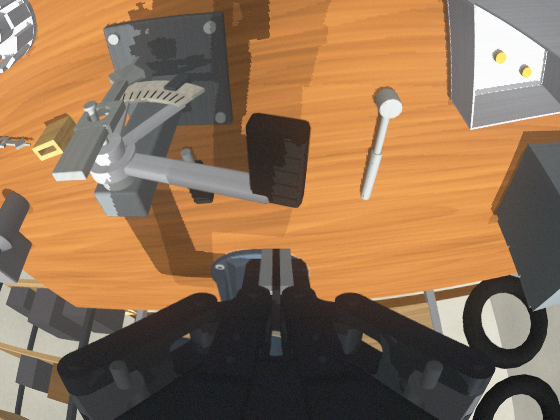

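The view is good: pad at (280,160), dial arc at (160,95), pointer from tab (80,160) to tip (~118,75). Zooming on the dial.

```bash
cat > z.py <<'E'
from h import *
import sys
f=load(sys.argv[1]);u0,u1,v0,v1=map(int,sys.argv[3:7]);c=f['color'][v0:v1,u0:u1,::-1]
k=min(800/c.shape[1],600/c.shape[0]);cv2.imwrite(sys.argv[2],cv2.resize(c,None,fx=k,fy=k,interpolation=cv2.INTER_CUBIC));print(k)
E
python3 z.py pics/w7.npz pics/w7c.png 40 240 50 200
```

```text
4.0
```

View pics/w7c.png

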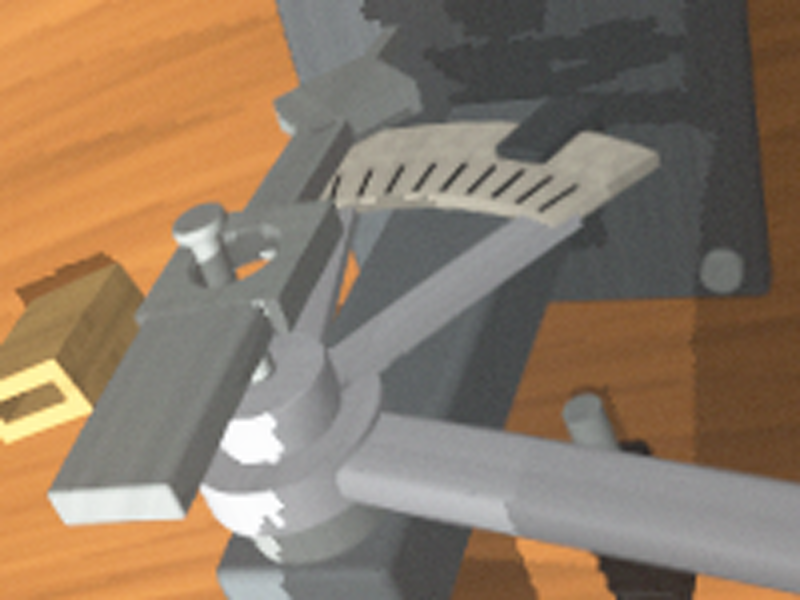

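The dark mark sits on the rim at crop (545,130), which is px (176,82). Measuring its angle about the pivot, and the pointer's tilt, from depth in this view.

```bash
cat > ang.py <<'E'
from h import *
import sys
np.set_printoptions(precision=4,suppress=True)
f=load(sys.argv[1]);W=wpts(f);C=f['color'].astype(int)
d=np.array([.9825,-.186,0]);l=np.array([.186,.9825,0]);P=np.array([.6227,-.0215,.19])
L=np.stack([(W-P)@d,(W-P)@l+.0017,W[...,2]-.1905],-1)  # relative to axis
v,u=np.mgrid[:420,:560]
r=np.hypot(L[...,1],L[...,2])
# mark: dark, radius 85..115, in front of dial
reg=(r>.08)&(r<.12)&(L[...,0]>-.045)&(L[...,0]<-.0065)&(L[...,2]<-.05)
mk=reg&(C.sum(-1)<210)
n,lab,st,ce=cv2.connectedComponentsWithStats(mk.astype(np.uint8))
for i in range(1,n):
    if st[i,4]>15:
        X=L[lab==i];a=-np.arctan2(X[:,1],-X[:,2]);fr=X[:,0]>X[:,0].max()-.003
        print('dark',st[i],'mean',X.mean(0),'along',X[:,0].min(),X[:,0].max(),'ang range',a.min(),a.max(),'front mean',X[fr].mean(0),'front ang lo/hi',np.percentile(a[fr],[2,98]),'mid',np.percentile(a[fr],[2,98]).mean(),'r',r[lab==i].min(),r[lab==i].max())
# pointer
pt=(L[...,0]>-.0075)&(L[...,0]<.016)&(np.abs(L[...,1])<.06)&(L[...,2]<.075)&(L[...,2]>-.115)&(u<260)
tab=pt&(L[...,2]>.022)&(L[...,2]<.055);
bb=pt&(L[...,2]<-.03)
X=L[tab];Y=L[bb];print('tab n',len(X),'bob n',len(Y))
def centre(X,zs,h=.003):
    out=[]
    for z in zs:
        k=np.abs(X[:,2]-z)<h
        if k.sum()>4:
            q=X[k];out.append((z,(q[:,1].min()+q[:,1].max())/2,np.ptp(q[:,1]),q[:,0].max(),k.sum()))
    return np.array(out)
A=L[pt];c=centre(A,np.arange(-.104,.056,.006))
print('pointer z, latmid, width, front along, n');print(c)
E
python3 ang.py pics/w7.npz
```

```text
dark [167  74  24  16 117] mean [-0.0255 -0.0411 -0.0989] along -0.031606111690465136 -0.02372177337825244 ang range 0.3129880614197338 0.43915034437507167 front mean [-0.0249 -0.0401 -0.0978] front ang lo/hi [0.3139 0.4318] mid 0.372868187062457 r 0.09266220365060927 0.11913575534850224
tab n 1404 bob n 831
pointer z, latmid, width, front along, n
[[ -0.104    0.0012   0.004    0.0032  16.    ]
 [ -0.098    0.0014   0.0049   0.004   27.    ]
 [ -0.092    0.0009   0.0048   0.0038  10.    ]
 [ -0.086    0.0017   0.0125   0.005   18.    ]
 [ -0.08     0.0013   0.0227   0.0053  53.    ]
 [ -0.074   -0.       0.0342   0.0054  90.    ]
 [ -0.068    0.0014   0.0363   0.0055 167.    ]
 [ -0.062    0.0003   0.0254   0.0053 134.    ]
 [ -0.056    0.0004   0.0132   0.0051  77.    ]
 [ -0.05     0.0003   0.0127   0.0044  57.    ]
 [ -0.044   -0.0003   0.0122   0.0043  64.    ]
 [ -0.038    0.0004   0.0131   0.0041  61.    ]
 [ -0.032   -0.0004   0.0125   0.0045  67.    ]
 [ -0.026   -0.0045   0.0226   0.0042  43.    ]
 [ -0.02    -0.0048   0.0246   0.0053 142.    ]
 [ -0.014   -0.0005   0.0326   0.0051 192.    ]
 [ -0.008   -0.0001   0.0335   0.0053 104.    ]
 [ -0.002   -0.0004   0.0334   0.0158 172.    ]
 [  0.004   -0.0005   0.0332   0.016  256.    ]
 [  0.01    -0.0008   0.0317   0.0053 218.    ]
 [  0.016   -0.001    0.0271   0.0053 190.    ]
 [  0.022   -0.0016   0.026    0.0056 197.    ]
 [  0.028   -0.0015   0.0262   0.0054 204.    ]
 [  0.034   -0.0017   0.0272   0.0056 212.    ]
 [  0.04    -0.0016   0.0266   0.0056 235.    ]
 [  0.046   -0.0021   0.0266   0.0053 236.    ]
 [  0.052   -0.0019   0.0266   0.0058 420.    ]]
```

This view is precise. The mark sits at about 0.373 rad with the pedal at rest, and the pointer currently leans −0.02 rad (tip toward robot-left), so the pedal needs to go to about 0.39 rad. Going down to the pad.

```bash
python3 -m handwheel '[[0.0165,0,-0.0112,0,0,0,255],[0.0165,0,-0.0112,0,0,0,255],[0.006,0,-0.004,0,0,0,255],[0,0,0,0,0,0,255],[0,0,0,0,0,0,255]]'; python3 -m handwheel '[[0.004,0,-0.0028,0,0,0,255],[0.004,0.0005,-0.0028,0,0,0,255],[0.004,0.001,-0.0028,0,0,0,255],[0,0,0,0,0,0,255],[0,0,0,0,0,0,255]]'; python3 -m handwheel '[[0.004,0.001,-0.0028,0,0,0,255],[0.004,0.001,-0.0028,0,0,0,255],[0,0,0,0,0,0,255],[0,0,0,0,0,0,255]]'
python3 - <<'E'
from h import *
from workcell import bot
f=bot.grab_frame('wrist');np.savez('pics/w8.npz',**f);cv2.imwrite('pics/w8.png',f['color'][:,:,::-1])
E
python3 ang.py pics/w8.npz|head -3
```

```text
clock: 11.9
ee_pos: [0.6809, -0.1698, 0.3942]
eef_rot: [-0.0, 0.98, 2.955]
force: [0.0, -0.7, 0.2]
gripper_width: 0.001
clock: 12.4
ee_pos: [0.6808, -0.1714, 0.3785]
eef_rot: [-0.0, 0.977, 2.955]
force: [-1.2, 0.8, 1.2]
gripper_width: -0.0
clock: 12.8
ee_pos: [0.6806, -0.1734, 0.3685]
eef_rot: [-0.0, 0.977, 2.955]
force: [-1.1, -1.0, 1.9]
gripper_width: -0.005
dark [144 117  18  20  69] mean [-0.0275 -0.0351 -0.103 ] along -0.03472365185746449 -0.024273349051634842 ang range 0.31910861130395524 0.34328888627363585 front mean [-0.026  -0.0343 -0.0999] front ang lo/hi [0.3205 0.3406] mid 0.3305377702150254 r 0.09330729359653599 0.11837877664124526
tab n 2162 bob n 1374
pointer z, latmid, width, front along, n
```

View pics/w8.png

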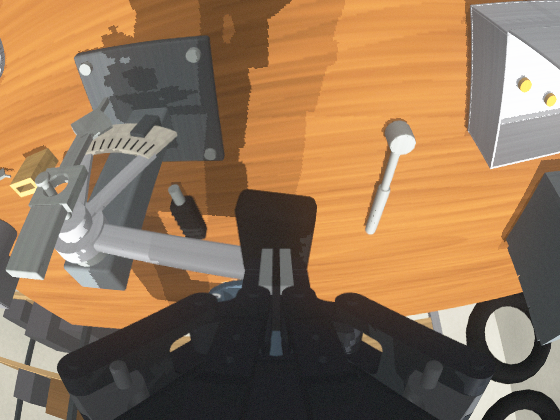

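Fingertips are on the pad (about 2 N). Pressing further along the arc.

```bash
python3 -m handwheel '[[0.003,0.0005,-0.002,0,0,0,255],[0.004,0.0005,-0.0028,0,0,0,255],[0.004,0.0005,-0.0028,0,0,0,255],[0.004,0.0005,-0.0028,0,0,0,255],[0.004,0.0003,-0.0028,0,0,0,255],[0.003,0.0003,-0.002,0,0,0,255],[0.002,0.0002,-0.0014,0,0,0,255],[0,0,0,0,0,0,255],[0,0,0,0,0,0,255]]'
python3 - <<'E'
from h import *
from workcell import bot
f=bot.grab_frame('wrist');np.savez('pics/w9.npz',**f)
E
python3 ang.py pics/w9.npz; python3 z.py pics/w9.npz pics/w9c.png 0 200 80 230
```

```text
clock: 13.75
ee_pos: [0.6804, -0.176, 0.3396]
eef_rot: [-0.0, 0.977, 2.955]
force: [-1.7, -0.5, 4.0]
gripper_width: 0.001
dark [112 136  15  22  72] mean [-0.0271 -0.0139 -0.1077] along -0.03396924622505649 -0.024496263380038963 ang range 0.11925621177704236 0.14445217894726026 front mean [-0.0259 -0.0138 -0.1051] front ang lo/hi [0.12   0.1424] mid 0.13116596691754975 r 0.09275180794363061 0.11818033412930094
tab n 2104 bob n 1665
pointer z, latmid, width, front along, n
[[ -0.104    0.003    0.005    0.0035  44.    ]
 [ -0.098    0.0031   0.0055   0.0039  43.    ]
 [ -0.092    0.0028   0.005    0.0034  41.    ]
 [ -0.086    0.0016   0.0113   0.0053  48.    ]
 [ -0.08     0.002    0.0233   0.0053 108.    ]
 [ -0.074    0.0016   0.037    0.0058 199.    ]
 [ -0.068    0.0021   0.0358   0.0058 297.    ]
 [ -0.062    0.002    0.025    0.0056 218.    ]
 [ -0.056    0.0009   0.0128   0.0053 138.    ]
 [ -0.05     0.001    0.0135   0.0046 132.    ]
 [ -0.044    0.0009   0.0136   0.0046 135.    ]
 [ -0.038    0.0005   0.0137   0.0046 136.    ]
 [ -0.032    0.0001   0.0142   0.0045 155.    ]
 [ -0.026   -0.0032   0.0268   0.0049 127.    ]
 [ -0.02    -0.0002   0.0345   0.0059 354.    ]
 [ -0.014   -0.0012   0.0327   0.0054 400.    ]
 [ -0.008   -0.0048   0.0264   0.0056 176.    ]
 [ -0.002   -0.0011   0.0338   0.0159 345.    ]
 [  0.004   -0.0009   0.0345   0.016  477.    ]
 [  0.01    -0.0014   0.0344   0.0059 419.    ]
 [  0.016   -0.0021   0.0276   0.0062 383.    ]
 [  0.022   -0.0028   0.0273   0.0066 392.    ]
 [  0.028   -0.0034   0.0274   0.0064 405.    ]
 [  0.034   -0.004    0.0258   0.0059 408.    ]
 [  0.04    -0.0056   0.023    0.0062 378.    ]
 [  0.046   -0.0072   0.0212   0.0059 356.    ]
 [  0.052   -0.0073   0.0212   0.0064 361.    ]]
4.0
```

View pics/w9c.png

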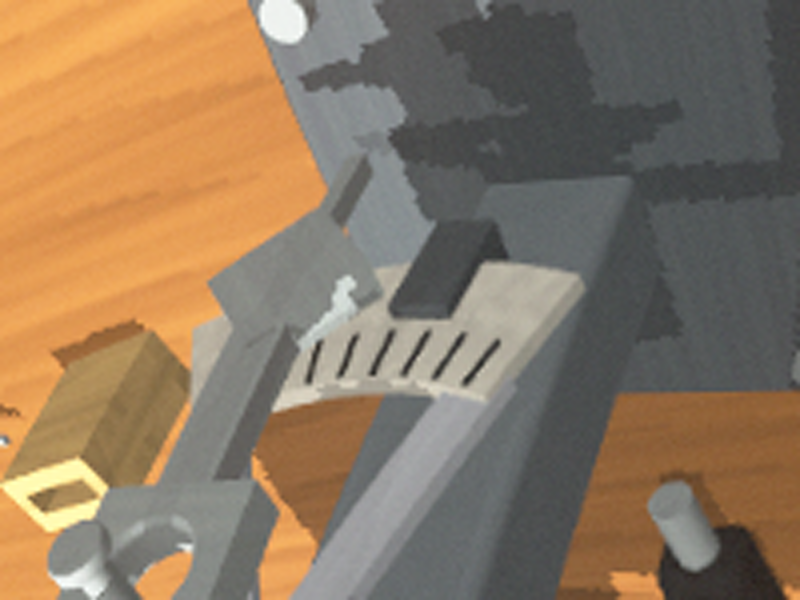

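The mark (front face crop (440,270), darker right side (490,255)) has come most of the way to the bob at crop (300,280). The colour threshold caught only the mark's side face, so I'll segment the front face by its depth along the peg direction instead.

```bash
cat > ang2.py <<'E'
from h import *
import sys
np.set_printoptions(precision=4,suppress=True)
def meas(f,verbose=True):
    W=wpts(f);C=f['color'].astype(int)
    d=np.array([.9825,-.186,0]);l=np.array([.186,.9825,0]);P=np.array([.6227,-.0215,.19])
    L=np.stack([(W-P)@d,(W-P)@l+.0017,W[...,2]-.1905],-1)
    v,u=np.mgrid[:420,:560];r=np.hypot(L[...,1],L[...,2])
    a=-np.arctan2(L[...,1],-L[...,2]);
    fr=(L[...,0]>-.0262)&(L[...,0]<-.0215)&(r>.09)&(r<.116)&(L[...,2]<-.05)&(u<300)
    n,lab,st,ce=cv2.connectedComponentsWithStats(fr.astype(np.uint8),connectivity=4)
    i=1+np.argmax(st[1:,4]);k=lab==i
    X=L[k];lat=X[:,1]
    # fit side edges: orient with PCA-free: tangential coordinate
    am=np.median(a[k]);
    for _ in range(4):
        c,s=np.cos(am),np.sin(am)
        ct=-(lat*c - X[:,2]*s*1.0) # tangential (+ = +a)
        ct=-lat*c+X[:,2]*s
        rr=-(X[:,2]*c+lat*s)
        lo,hi=np.percentile(ct,[1,99]);am=am+((lo+hi)/2)/.102
    out=dict(n=int(k.sum()),along=X[:,0].mean(),mark=am,width=hi-lo,rlo=rr.min(),rhi=rr.max(),col=C[k].mean())
    pt=(L[...,0]>-.0075)&(L[...,0]<.0085)&(np.abs(L[...,1])<.06)&(L[...,2]>-.115)&(L[...,2]<.066)&(u<260)&(u>2)
    A=L[pt];cu=u[pt];zz=[];cc=[];ww=[]
    # shank, bob, tip and tab: use slices, front-face only
    for z in np.arange(-.1045,.058,.003):
        if -.03<z<.014: continue
        q=A[np.abs(A[:,2]-z)<.0015];qu=cu[np.abs(A[:,2]-z)<.0015]
        if len(q)<6 or qu.min()<6: continue
        f0=np.percentile(q[:,0],90);q=q[q[:,0]>f0-.0035]
        lo,hi=np.percentile(q[:,1],[2,98])
        zz.append(z);cc.append((lo+hi)/2);ww.append(hi-lo)
    zz,cc,ww=map(np.array,(zz,cc,ww))
    g=np.ones(len(zz),bool)
    for _ in range(3):
        p=np.polyfit(zz[g],cc[g],1);res=cc-np.polyval(p,zz);g=np.abs(res)<max(.0006,2*res[g].std())
    out.update(ptr=np.arctan(p[0]),off=p[1],nz=int(g.sum()),rms=res[g].std())
    # pointer convention: tip at negative z: a=-atan2(lat,-z) => slope dlat/dz = +a
    out['diff']=out['mark']-out['ptr'];return out
if __name__=='__main__':
    for n in sys.argv[1:]:
        print(n,{k:round(float(v),4) for k,v in meas(load(n)).items()})
E
python3 ang2.py pics/w7.npz pics/w8.npz pics/w9.npz
```

```text
pics/w7.npz {'n': 196.0, 'along': -0.0247, 'mark': 0.3613, 'width': 0.0148, 'rlo': 0.0909, 'rhi': 0.1156, 'col': 71.5901, 'ptr': -0.0255, 'off': -0.001, 'nz': 33.0, 'rms': 0.0002, 'diff': 0.3868}
pics/w8.npz {'n': 310.0, 'along': -0.0246, 'mark': 0.2634, 'width': 0.015, 'rlo': 0.0911, 'rhi': 0.116, 'col': 76.3366, 'ptr': -0.0383, 'off': -0.0013, 'nz': 37.0, 'rms': 0.0002, 'diff': 0.3017}
pics/w9.npz {'n': 338.0, 'along': -0.0245, 'mark': 0.0644, 'width': 0.015, 'rlo': 0.0912, 'rhi': 0.1159, 'col': 77.4665, 'ptr': -0.0473, 'off': -0.0016, 'nz': 24.0, 'rms': 0.0002, 'diff': 0.1116}
```

This measure is consistent: the mark face reads 15.0 mm wide, as specified. Remaining difference 0.112 rad ≈ 15 mm at the pad. Pressing on gently.

```bash
python3 -m handwheel '[[0.002,0,-0.0014,0,0,0,255],[0.003,0,-0.002,0,0,0,255],[0.003,0,-0.002,0,0,0,255],[0.002,0,-0.0014,0,0,0,255],[0.001,0,-0.0007,0,0,0,255],[0,0,0,0,0,0,255],[0,0,0,0,0,0,255],[0,0,0,0,0,0,255],[0,0,0,0,0,0,255],[0,0,0,0,0,0,255]]'
cat > snap.py <<'E'
import sys
from ang2 import *
from workcell import bot
f=bot.grab_frame('wrist');np.savez(sys.argv[1],**f)
print({k:round(float(v),4) for k,v in meas(f).items()}, bot.get_state()['force'])
E
python3 snap.py pics/w10.npz; python3 -m handwheel '[[0,0,0,0,0,0,255],[0,0,0,0,0,0,255],[0,0,0,0,0,0,255]]'; python3 snap.py pics/w11.npz
```

```text
clock: 14.8
ee_pos: [0.6805, -0.176, 0.3263]
eef_rot: [-0.001, 0.977, 2.955]
force: [-0.6, 2.9, 5.0]
gripper_width: -0.001
{'n': 332.0, 'along': -0.0245, 'mark': -0.0318, 'width': 0.0151, 'rlo': 0.0914, 'rhi': 0.1159, 'col': 77.988, 'ptr': -0.0726, 'off': -0.0015, 'nz': 22.0, 'rms': 0.0003, 'diff': 0.0408} [-1.8934  3.4396  5.5434]
clock: 15.15
ee_pos: [0.6805, -0.176, 0.3263]
eef_rot: [-0.001, 0.978, 2.955]
force: [-0.8, 2.3, 4.9]
gripper_width: -0.005
{'n': 338.0, 'along': -0.0245, 'mark': -0.0297, 'width': 0.0147, 'rlo': 0.0908, 'rhi': 0.1159, 'col': 78.07, 'ptr': -0.0772, 'off': -0.0018, 'nz': 22.0, 'rms': 0.0002, 'diff': 0.0475} [-1.2173  2.5179  4.5937]
```

The pointer now leans −0.075 in this measure, more than expected from drag. I'll check the picture and the side view.

```bash
python3 z.py pics/w11.npz pics/w11c.png 0 200 90 240
python3 - <<'E'
from h import *
from workcell import bot
np.set_printoptions(precision=4,suppress=True)
f=bot.grab_frame('side');np.savez('pics/s11.npz',**f)
L0=pts(f);d=np.array([.9825,-.186,0]);l=np.array([.186,.9825,0]);P=np.array([.6227,-.0215,.19])
L=np.stack([(L0-P)@d,(L0-P)@l+.0017,L0[...,2]-.1905],-1)
m=(np.abs(L[...,0])<.012)&(np.abs(L[...,1])<.03)&(L[...,2]<.075)&(L[...,2]>-.11)
for z in np.arange(-.1,.06,.01):
    q=L[m&(np.abs(L[...,2]-z)<.005)]
    if len(q):print(round(z,3),len(q),'along',q[:,0].min(),q[:,0].max(),'lat',q[:,1].min(),q[:,1].max())
E
python3 z.py pics/s11.npz pics/s11c.png 210 290 160 250
```

```text
4.0
-0.1 6 along 0.0016949394428267155 0.00507034038101107 lat 0.004784864236168104 0.011987868741255616
-0.09 8 along -0.0004339706975400393 0.005863322186085401 lat 0.008394312194274604 0.012433443111719332
-0.08 20 along -0.002599626231506893 0.008289493978512707 lat -0.006602378924243471 0.019696146045889436
-0.07 30 along -0.0036722734952929137 0.006562180429747071 lat -0.007293063422942414 0.025140230193493256
-0.06 28 along -0.002923029155503912 0.006183283340926072 lat -0.0025539948480526858 0.022204419492384022
-0.05 15 along -0.002586158885542848 0.003977621515786794 lat 0.0015686509994105719 0.011442058967526486
-0.04 21 along -0.0023834365104717366 0.0049366796557511975 lat -0.005226143203223421 0.013283295297160016
-0.03 16 along -0.002426031421212797 0.004440860150270535 lat -0.0036323068313241043 0.010128970762339864
-0.02 31 along -0.0023112126012766665 0.0043987656388443045 lat -0.011530218429427272 0.019204889930015547
-0.01 24 along -0.0032091705246438213 0.006174924930607337 lat -0.008575445063460195 0.019222422304802995
-0.0 39 along -0.01048554063553909 0.005038096285482508 lat -0.01596913066690828 0.01949402930735956
0.01 39 along -0.006841312713633138 0.006670017701889487 lat -0.013728093990868934 0.01918199132183739
0.02 29 along -0.0033675410880245654 0.005026034247137191 lat -0.012046185630507432 0.01464398733709034
0.03 32 along -0.003337922386129005 0.005376010722317008 lat -0.014236918139852249 0.014018267283942957
0.04 31 along -0.0034934013593786073 0.0058033095110288715 lat -0.01161010979518821 0.014270032631135653
0.05 40 along -0.002673958969831213 0.006243570249434431 lat -0.016411711935327335 0.011876681670498936
6.666666666666667
```

View pics/w11c.png

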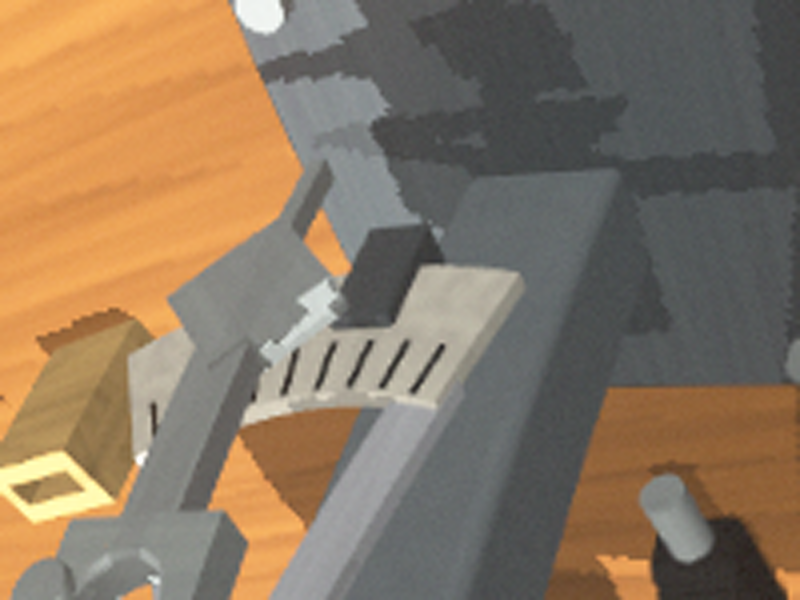

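View pics/s11c.png

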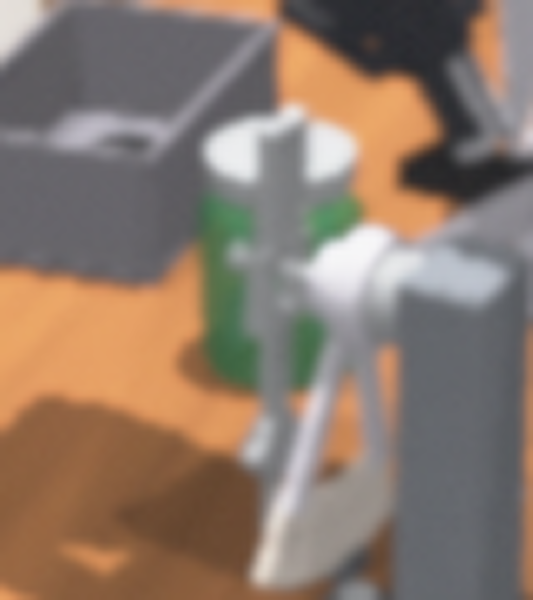

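The side view confirms it: peg friction is dragging the pointer along, by about 4°. I'll rock it: press past until the mark slides under the pointer, then ease back so that both come nearer plumb.

```bash
python3 -m handwheel '[[0.002,0,-0.0014,0,0,0,255],[0.003,-0.0002,-0.002,0,0,0,255],[0.002,-0.0002,-0.0014,0,0,0,255],[0,0,0,0,0,0,255],[0,0,0,0,0,0,255],[0,0,0,0,0,0,255],[0,0,0,0,0,0,255]]'
python3 snap.py pics/w12.npz;  python3 -m handwheel '[[0,0,0,0,0,0,255],[0,0,0,0,0,0,255],[0,0,0,0,0,0,255]]'; python3 snap.py pics/w13.npz
```

```text
clock: 15.95
ee_pos: [0.6807, -0.1756, 0.318]
eef_rot: [-0.001, 0.978, 2.954]
force: [-0.6, 2.2, 5.7]
gripper_width: -0.001
{'n': 280.0, 'along': -0.0245, 'mark': -0.0885, 'width': 0.0147, 'rlo': 0.0915, 'rhi': 0.1159, 'col': 79.0798, 'ptr': -0.0897, 'off': -0.0018, 'nz': 22.0, 'rms': 0.0003, 'diff': 0.0012} [-0.7454  3.3391  6.0947]
clock: 16.3
ee_pos: [0.6807, -0.1756, 0.318]
eef_rot: [-0.001, 0.978, 2.954]
force: [-0.1, 3.1, 6.2]
gripper_width: -0.0
{'n': 289.0, 'along': -0.0245, 'mark': -0.0869, 'width': 0.0146, 'rlo': 0.0913, 'rhi': 0.1159, 'col': 78.7336, 'ptr': -0.0923, 'off': -0.0019, 'nz': 22.0, 'rms': 0.0002, 'diff': 0.0054} [-0.2834  2.8044  6.2114]
```

```bash
python3 -m handwheel '[[0.0025,-0.0002,-0.0017,0,0,0,255],[0.0025,-0.0002,-0.0017,0,0,0,255],[0,0,0,0,0,0,255],[0,0,0,0,0,0,255],[0,0,0,0,0,0,255]]'
python3 snap.py pics/w14.npz;  python3 -m handwheel '[[-0.002,0.0002,0.0014,0,0,0,255],[-0.003,0.0002,0.002,0,0,0,255],[-0.003,0.0002,0.002,0,0,0,255],[-0.001,0,0.0007,0,0,0,255],[0,0,0,0,0,0,255],[0,0,0,0,0,0,255],[0,0,0,0,0,0,255],[0,0,0,0,0,0,255]]'; python3 snap.py pics/w15.npz
```

```text
clock: 16.85
ee_pos: [0.6809, -0.1753, 0.3121]
eef_rot: [-0.0, 0.978, 2.955]
force: [0.3, 2.4, 6.7]
gripper_width: -0.0
{'n': 243.0, 'along': -0.0245, 'mark': -0.1323, 'width': 0.0146, 'rlo': 0.0916, 'rhi': 0.1158, 'col': 81.3553, 'ptr': -0.1052, 'off': -0.0019, 'nz': 21.0, 'rms': 0.0003, 'diff': -0.0271} [0.9465 1.8848 6.4798]
clock: 17.7
ee_pos: [0.6806, -0.1762, 0.3227]
eef_rot: [0.001, 0.978, 2.956]
force: [1.1, -3.3, 5.8]
gripper_width: 0.001
{'n': 306.0, 'along': -0.0245, 'mark': -0.0556, 'width': 0.0146, 'rlo': 0.0918, 'rhi': 0.1159, 'col': 78.4237, 'ptr': -0.0786, 'off': -0.0017, 'nz': 21.0, 'rms': 0.0003, 'diff': 0.023} [ 0.7168 -3.4155  4.6258]
```

The pointer rolls on the peg, following at about a third of the pedal's turn, so a larger upward rock should bring it back nearer plumb before I settle on the mark.

```bash
python3 -m handwheel '[[-0.003,0.0002,0.002,0,0,0,255],[-0.004,0,0.0028,0,0,0,255],[-0.004,0,0.0028,0,0,0,255],[-0.004,-0.0003,0.0028,0,0,0,255],[-0.004,-0.0003,0.0028,0,0,0,255],[-0.003,-0.0003,0.002,0,0,0,255],[0,0,0,0,0,0,255],[0,0,0,0,0,0,255],[0,0,0,0,0,0,255],[0,0,0,0,0,0,255]]'
python3 snap.py pics/w16.npz;  python3 -m handwheel '[[0,0,0,0,0,0,255],[0,0,0,0,0,0,255],[0,0,0,0,0,0,255]]'; python3 snap.py pics/w17.npz
```

```text
clock: 18.75
ee_pos: [0.6804, -0.1752, 0.349]
eef_rot: [-0.0, 0.977, 2.955]
force: [0.7, -1.7, 3.1]
gripper_width: 0.005
{'n': 325.0, 'along': -0.0245, 'mark': 0.1312, 'width': 0.0149, 'rlo': 0.0913, 'rhi': 0.1158, 'col': 77.5251, 'ptr': -0.0458, 'off': -0.0015, 'nz': 30.0, 'rms': 0.0002, 'diff': 0.177} [ 0.6178 -2.0787  2.5361]
clock: 19.1
ee_pos: [0.6804, -0.1752, 0.3492]
eef_rot: [-0.0, 0.977, 2.955]
force: [0.6, -1.0, 3.3]
gripper_width: 0.007
{'n': 328.0, 'along': -0.0246, 'mark': 0.1324, 'width': 0.0153, 'rlo': 0.0907, 'rhi': 0.1159, 'col': 77.5163, 'ptr': -0.0433, 'off': -0.0016, 'nz': 27.0, 'rms': 0.0002, 'diff': 0.1757} [ 0.31   -2.2778  3.0954]
```

```bash
python3 -m handwheel '[[-0.006,0,0.0041,0,0,0,255],[-0.006,-0.0005,0.0041,0,0,0,255],[-0.006,-0.0008,0.0041,0,0,0,255],[-0.002,-0.0005,0.0014,0,0,0,255],[0,0,0,0,0,0,255],[0,0,0,0,0,0,255],[0,0,0,0,0,0,255],[0,0,0,0,0,0,255],[0,0,0,0,0,0,255]]'
python3 snap.py pics/w18.npz;  python3 -m handwheel '[[0.008,0.001,-0.0055,0,0,0,255],[0.014,0.0008,-0.0096,0,0,0,255],[0.011,0.0004,-0.0074,0,0,0,255],[0.003,0.0002,-0.0021,0,0,0,255],[0,0,0,0,0,0,255],[0,0,0,0,0,0,255],[0,0,0,0,0,0,255],[0,0,0,0,0,0,255],[0,0,0,0,0,0,255],[0,0,0,0,0,0,255],[0,0,0,0,0,0,255],[0,0,0,0,0,0,255]]'; python3 snap.py pics/w19.npz
```

```text
clock: 20.05
ee_pos: [0.6806, -0.1735, 0.3733]
eef_rot: [0.0, 0.977, 2.955]
force: [0.3, 0.5, 1.3]
gripper_width: 0.001
{'n': 299.0, 'along': -0.0246, 'mark': 0.2961, 'width': 0.0146, 'rlo': 0.0908, 'rhi': 0.1157, 'col': 76.0022, 'ptr': -0.0295, 'off': -0.0011, 'nz': 37.0, 'rms': 0.0002, 'diff': 0.3256} [0.7032 1.1357 1.8125]
clock: 21.3
ee_pos: [0.6803, -0.1758, 0.3299]
eef_rot: [-0.0, 0.977, 2.955]
force: [-3.3, 0.9, 5.1]
gripper_width: 0.003
{'n': 337.0, 'along': -0.0245, 'mark': -0.0041, 'width': 0.015, 'rlo': 0.0909, 'rhi': 0.116, 'col': 77.1939, 'ptr': -0.0588, 'off': -0.0016, 'nz': 23.0, 'rms': 0.0003, 'diff': 0.0548} [-3.5688 -0.4549  4.8433]
```

```bash
cat > sd.py <<'E'
from h import *
from workcell import bot
np.set_printoptions(precision=4,suppress=True)
def an(f,w=False):
    L0=(wpts if w else pts)(f);d=np.array([.9825,-.186,0]);l=np.array([.186,.9825,0]);P=np.array([.6227,-.0215,.19])
    L=np.stack([(L0-P)@d,(L0-P)@l+.0017,L0[...,2]-.1905],-1)
    m=(L[...,0]>-.009)&(L[...,0]<.012)&(np.abs(L[...,1])<.03)
    o=[]
    for a,b in [(-.1,-.088),(-.085,-.055),(-.05,-.03),(.02,.04),(.03,.05)]:
        q=L[m&(L[...,2]>a)&(L[...,2]<b)]
        o.append((len(q),round(float((np.percentile(q[:,1],3)+np.percentile(q[:,1],97))/2),4),round(float(np.ptp(np.percentile(q[:,1],[3,97]))),4)))
    return o
import sys
for n in ['pics/side6.npz','pics/s11.npz']: print(n,an(load(n)))
f=bot.grab_frame('side');np.savez(sys.argv[1],**f);print('now',an(f))
f=bot.grab_frame('top');np.savez(sys.argv[1].replace('s','t',1) if 0 else 'pics/top_now.npz',**f)
L0=pts(f);m=(L0[...,2]>.238)&(L0[...,2]<.256)&(abs(L0[...,0]-.622)<.015)&(abs(L0[...,1]+.022)<.03);X=L0[m];l=np.array([.186,.9825,0]);P=np.array([.6227,-.0215,.19]);q=(X-P)@l+.0017
print('top: tab-top lat',len(X),q.min(),q.max(),(q.min()+q.max())/2,'z',X[:,2].mean())
E
python3 sd.py pics/s19.npz
```

```text
pics/side6.npz [(12, 0.0055, 0.0073), (80, 0.0065, 0.0304), (37, 0.0031, 0.0132), (70, 0.0018, 0.0276), (67, 0.0013, 0.0287)]
pics/s11.npz [(10, 0.009, 0.0065), (78, 0.0095, 0.0279), (36, 0.0042, 0.0162), (63, 0.0015, 0.0256), (66, 0.0003, 0.0241)]
now [(9, 0.0073, 0.0055), (76, 0.0087, 0.0285), (37, 0.0036, 0.0132), (60, 0.0009, 0.0267), (64, 0.0009, 0.0265)]
top: tab-top lat 63 -0.01616510566279544 0.009880435849085331 -0.003142334906855054 z 0.2458017607652563
```

The side view agrees that the drag is real. Quick pushes drag the pointer less than slow ones, so I'll rock with a quick press down and a slow ease up.

```bash
python3 -m handwheel '[[0.02,-0.0005,-0.0136,0,0,0,255],[0,0,0,0,0,0,255],[0,0,0,0,0,0,255],[0,0,0,0,0,0,255],[0,0,0,0,0,0,255]]'
python3 snap.py pics/w20.npz;  python3 -m handwheel '[[-0.002,0.0001,0.0014,0,0,0,255],[-0.002,0.0001,0.0014,0,0,0,255],[-0.002,0.0001,0.0014,0,0,0,255],[-0.002,0.0001,0.0014,0,0,0,255],[-0.002,0.0001,0.0014,0,0,0,255],[-0.002,0,0.0014,0,0,0,255],[-0.002,0,0.0014,0,0,0,255],[-0.002,0,0.0014,0,0,0,255],[0,0,0,0,0,0,255],[0,0,0,0,0,0,255],[0,0,0,0,0,0,255]]'; python3 snap.py pics/w21.npz
```

```text
clock: 21.95
ee_pos: [0.6806, -0.1757, 0.3069]
eef_rot: [0.001, 0.978, 2.956]
force: [-3.0, -1.3, 5.7]
gripper_width: 0.003
{'n': 205.0, 'along': -0.0245, 'mark': -0.1606, 'width': 0.0141, 'rlo': 0.0933, 'rhi': 0.1159, 'col': 79.3707, 'ptr': -0.0996, 'off': -0.0019, 'nz': 20.0, 'rms': 0.0003, 'diff': -0.0611} [-2.5034 -2.1675  6.2544]
clock: 23.1
ee_pos: [0.6802, -0.1758, 0.3253]
eef_rot: [0.0, 0.978, 2.955]
force: [0.9, -5.8, 4.9]
gripper_width: 0.0
{'n': 318.0, 'along': -0.0245, 'mark': -0.0359, 'width': 0.0148, 'rlo': 0.0909, 'rhi': 0.1157, 'col': 77.7463, 'ptr': -0.0621, 'off': -0.0015, 'nz': 23.0, 'rms': 0.0003, 'diff': 0.0263} [ 0.161  -4.6294  5.0569]
```

```bash
python3 -m handwheel '[[0.022,-0.001,-0.015,0,0,0,255],[0,0,0,0,0,0,255],[0,0,0,0,0,0,255],[0,0,0,0,0,0,255]]'
python3 snap.py pics/w22.npz;  python3 -m handwheel '[[-0.003,0.0002,0.0021,0,0,0,255],[-0.003,0.0002,0.0021,0,0,0,255],[-0.003,0.0002,0.0021,0,0,0,255],[-0.003,0.0002,0.0021,0,0,0,255],[-0.003,0.0002,0.0021,0,0,0,255],[-0.003,0,0.0021,0,0,0,255],[-0.003,0,0.0021,0,0,0,255],[-0.001,0,0.0007,0,0,0,255],[0,0,0,0,0,0,255],[0,0,0,0,0,0,255],[0,0,0,0,0,0,255]]'; python3 snap.py pics/w23.npz
```

```text
clock: 23.55
ee_pos: [0.6803, -0.1748, 0.2995]
eef_rot: [0.0, 0.976, 2.955]
force: [-3.2, -2.7, 5.5]
gripper_width: 0.002
{'n': 166.0, 'along': -0.0244, 'mark': -0.2101, 'width': 0.0138, 'rlo': 0.0966, 'rhi': 0.1159, 'col': 80.9799, 'ptr': -0.1234, 'off': -0.0021, 'nz': 19.0, 'rms': 0.0004, 'diff': -0.0867} [-3.1822 -1.6215  5.908 ]
clock: 24.7
ee_pos: [0.6798, -0.1757, 0.3254]
eef_rot: [0.0, 0.977, 2.955]
force: [-0.7, -5.0, 4.2]
gripper_width: -0.002
{'n': 322.0, 'along': -0.0245, 'mark': -0.0364, 'width': 0.0149, 'rlo': 0.0913, 'rhi': 0.1159, 'col': 78.2008, 'ptr': -0.0694, 'off': -0.0017, 'nz': 23.0, 'rms': 0.0002, 'diff': 0.0329} [ 0.6739 -4.4883  4.0801]
```

The pointer rolls almost reversibly. One brisk set of small rocks should let it slip toward plumb, and then I'll settle it.

```bash
python3 -m handwheel '[[0.011,0,-0.0075,0,0,0,255],[-0.011,0,0.0075,0,0,0,255],[0.011,0,-0.0075,0,0,0,255],[-0.011,0,0.0075,0,0,0,255],[0.011,0,-0.0075,0,0,0,255],[-0.011,0,0.0075,0,0,0,255],[0.009,0,-0.0061,0,0,0,255],[-0.009,0,0.0061,0,0,0,255],[0,0,0,0,0,0,255],[0,0,0,0,0,0,255],[0,0,0,0,0,0,255],[0,0,0,0,0,0,255]]'
python3 snap.py pics/w24.npz;  python3 -m handwheel '[[0,0,0,0,0,0,255],[0,0,0,0,0,0,255],[0,0,0,0,0,0,255],[0,0,0,0,0,0,255]]'; python3 snap.py pics/w25.npz
```

```text
clock: 25.95
ee_pos: [0.6799, -0.1757, 0.3267]
eef_rot: [0.0, 0.979, 2.955]
force: [0.9, -1.5, 5.4]
gripper_width: -0.001
{'n': 324.0, 'along': -0.0245, 'mark': -0.0263, 'width': 0.0147, 'rlo': 0.0909, 'rhi': 0.1159, 'col': 77.3807, 'ptr': -0.0604, 'off': -0.0017, 'nz': 23.0, 'rms': 0.0002, 'diff': 0.0341} [ 0.7617 -2.0975  4.9294]
clock: 26.4
ee_pos: [0.6799, -0.1757, 0.3256]
eef_rot: [-0.0, 0.978, 2.955]
force: [3.3, -0.7, 5.9]
gripper_width: -0.001
{'n': 317.0, 'along': -0.0245, 'mark': -0.0368, 'width': 0.0151, 'rlo': 0.0915, 'rhi': 0.1158, 'col': 77.8991, 'ptr': -0.0662, 'off': -0.0016, 'nz': 24.0, 'rms': 0.0003, 'diff': 0.0294} [ 2.4158 -2.393   6.144 ]
```

No further gain; the lean is simply friction. I'll settle the mark onto the pointer: about 0.043 rad more, 6 mm at the pad.

```bash
python3 -m handwheel '[[0.002,0,-0.0014,0,0,0,255],[0.002,0,-0.0014,0,0,0,255],[0.001,0,-0.0007,0,0,0,255],[0,0,0,0,0,0,255],[0,0,0,0,0,0,255],[0,0,0,0,0,0,255],[0,0,0,0,0,0,255],[0,0,0,0,0,0,255],[0,0,0,0,0,0,255],[0,0,0,0,0,0,255],[0,0,0,0,0,0,255],[0,0,0,0,0,0,255]]'
python3 snap.py pics/w26.npz;  python3 -m handwheel '[[0,0,0,0,0,0,255],[0,0,0,0,0,0,255],[0,0,0,0,0,0,255],[0,0,0,0,0,0,255]]'; python3 snap.py pics/w27.npz; python3 z.py pics/w27.npz pics/w27c.png 0 200 90 240
```

```text
clock: 27.65
ee_pos: [0.68, -0.1754, 0.3195]
eef_rot: [-0.001, 0.978, 2.954]
force: [1.7, 2.2, 5.4]
gripper_width: -0.0
{'n': 294.0, 'along': -0.0244, 'mark': -0.0808, 'width': 0.0147, 'rlo': 0.0911, 'rhi': 0.116, 'col': 78.7574, 'ptr': -0.0815, 'off': -0.0018, 'nz': 21.0, 'rms': 0.0003, 'diff': 0.0008} [2.1979 1.2992 6.4803]
clock: 28.1
ee_pos: [0.68, -0.1754, 0.3195]
eef_rot: [-0.001, 0.978, 2.954]
force: [3.1, 1.3, 5.9]
gripper_width: -0.003
{'n': 292.0, 'along': -0.0245, 'mark': -0.0797, 'width': 0.0149, 'rlo': 0.0912, 'rhi': 0.1158, 'col': 78.9646, 'ptr': -0.079, 'off': -0.0016, 'nz': 22.0, 'rms': 0.0002, 'diff': -0.0006} [2.6827 1.0606 6.4874]
4.0
```

View pics/w27c.png

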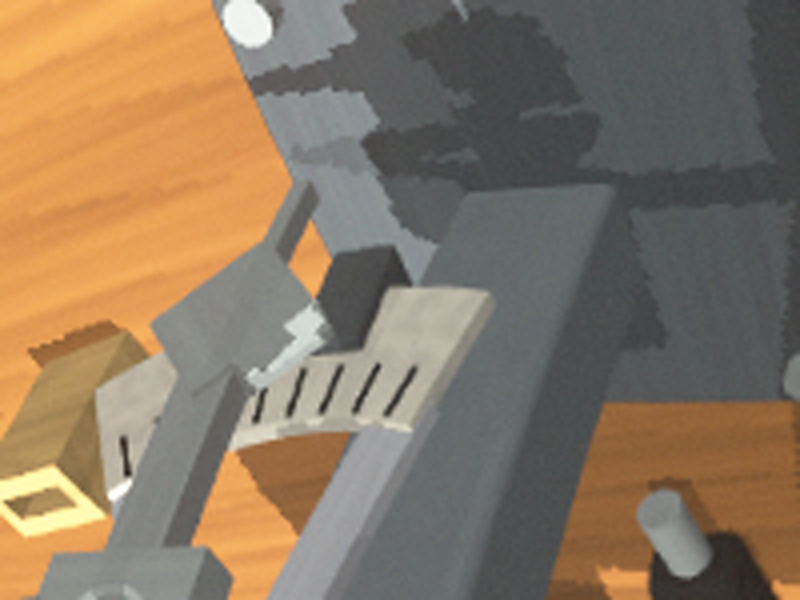

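The mark is measured under the pointer, with both at −0.080 rad. A last check for bias: does the peg collar, seen by this flipped camera, sit at my assumed axis? A lateral error there would shift the mark's angle.

Run:
```python
from h import *
np.set_printoptions(precision=4,suppress=True)
for n in ['w7','w8','w18','w17','w9','w25','w27']:
    f=load(f'pics/{n}.npz');W=wpts(f)
    d=np.array([.9825,-.186,0]);l=np.array([.186,.9825,0]);P=np.array([.6227,-.0215,.19])
    L=np.stack([(W-P)@d,(W-P)@l+.0017,W[...,2]-.1905],-1)
    v,u=np.mgrid[:420,:560]
    k=(L[...,0]>.0135)&(L[...,0]<.019)&(np.abs(L[...,1])<.012)&(np.abs(L[...,2])<.012)&(u<200)
    X=L[k]
    if len(X)<10: print(n,len(X));continue
    e=X[X[:,0]>X[:,0].max()-.0012]
    c,_,=cv2.minEnclosingCircle(e[:,1:].astype(np.float32)*1000)[:1]+(0,)
    # cylindrical boss: points on front ring, r about 14
    b=L[(L[...,0]>-.024)&(L[...,0]<-.0185)&(np.hypot(L[...,1],L[...,2])<.018)&(np.hypot(L[...,1],L[...,2])>.009)]
    print(n,len(X),u[k].min(),'collar along max',X[:,0].max(),'lat',X[:,1].min(),X[:,1].max(),'z',X[:,2].min(),X[:,2].max(),'circle mm',c)
    if len(b)>20:
        A=np.c_[2*b[:,1:],np.ones(len(b))];s=np.linalg.lstsq(A,(b[:,1:]**2).sum(1),rcond=None)[0];print('  boss fit',s[:2],np.sqrt(s[2]+s[0]**2+s[1]**2),len(b))
```

```text
w7 115 83 collar along max 0.018363776812248597 lat -0.0061344247679345956 0.004994033590767095 z -0.006085425219808316 0.005030580893152031 circle mm (0.28501859307289124, -0.5572574734687805)
  boss fit [-0.0008  0.0002] 0.011604406659984088 264
w8 180 35 collar along max 0.01887208846087876 lat -0.0056967151987712536 0.005587784262759715 z -0.006807494571282907 0.004427875650330759 circle mm (-0.5317197442054749, -0.6544703245162964)
  boss fit [-0.0012  0.0001] 0.011301787045278082 369
w18 170 38 collar along max 0.018784752525358307 lat -0.0056870660278055575 0.005800315792570843 z -0.006648023121272911 0.005311203366015316 circle mm (0.050418831408023834, -0.18191756308078766)
  boss fit [-0.0012  0.    ] 0.01131066461815675 358
w17 207 19 collar along max 0.01864922961390213 lat -0.006134289952233271 0.006374512508456353 z -0.005889728805869132 0.0043716532982791545 circle mm (-0.4571784436702728, -0.32602787017822266)
  boss fit [-0.0015 -0.0001] 0.011155916775150694 402
w9 213 12 collar along max 0.018777396837713768 lat -0.005689181816311113 0.005690744940819633 z -0.00637981859866843 0.004536212260151384 circle mm (0.10192976891994476, -0.8833381533622742)
  boss fit [-0.0014 -0.0002] 0.011242284347089921 426
w25 225 1 collar along max 0.018771755037763512 lat -0.006443814694752036 0.0061864990046699275 z -0.0067565819120405934 0.0045649991328957085 circle mm (-0.43832117319107056, -0.5981889963150024)
  boss fit [-0.0014 -0.0003] 0.011211318374266234 440
w27 217 0 collar along max 0.01889146415784295 lat -0.006265048194422586 0.0054261275381781455 z -0.006204566627860869 0.0044556762339657 circle mm (-1.3275479078292847, -0.9439871311187744)
  boss fit [-0.0016 -0.0003] 0.011051433602020126 442
```

The collar sits within about 0.5 mm of the assumed axis, so the alignment error is under about 0.005 rad. The last two readings were steady, at +0.0008 and −0.0006 rad. Handing in while holding.

Run:
```python
from ang2 import *
from workcell import bot
f=bot.grab_frame('wrist');print({k:round(float(v),4) for k,v in meas(f).items()},bot.get_state()['clock'])
g=bot.grab_frame('top');d=np.abs(g['depth']-load('pics/top0.npz')['depth'])
for n,(u0,u1,v0,v1) in dict(basket=(170,225,110,162),wrench=(372,400,235,330),jar=(376,422,122,162)).items(): print(n,np.median(d[v0:v1,u0:u1]),(d[v0:v1,u0:u1]>.01).mean())
print(bot.hand_in())
```

```text
{'n': 297.0, 'along': -0.0245, 'mark': -0.0792, 'width': 0.0148, 'rlo': 0.0914, 'rhi': 0.1159, 'col': 79.1347, 'ptr': -0.083, 'off': -0.0019, 'nz': 21.0, 'rms': 0.0003, 'diff': 0.0038} 28.2
basket 0.0018985271 0.01013986013986014
wrench 0.5822307 1.0
jar 0.4282011 0.996195652173913
the job is handed in; nothing more can be done
None
```

I hung the pointer by its eye on the peg and let go of it. Then I pushed the pad down with the shut fingertips, rocked the pedal, and handed in at about 28 s while still holding it down with about 6 N.

**Alignment:** In the last wrist views the angle between pointer and mark was +0.0008, −0.0006 and +0.0038 rad (about 0.2° at most). The pointer was steady, and the peg axis I assumed agreed with the collar to about 0.5 mm.

**What disagreed or could not be checked:**
- **Pointer lean:** Peg friction holds the pointer about 4.5° off plumb, more than the one or two degrees expected. Rocking did not reduce it, so I set the mark to the pointer, with the pedal at about 0.44 rad.
- **Bystanders:** The final top view shows the basket unchanged. The arm hid the jar and wrench there, but nothing was moved near them and the earlier wrist views showed them in place.
- **Small look-alike:** It fell over on its own near the start, before I reached in.
- **Mark:** The fingers never went near it.

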